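# Sweep the sample pipe plugs off the desk mat into the parts tray

## Task

Clear the desk mat of the valve samples: with the fingers, sweep the three brass pipe plugs along the desk, through the open side of the blue tray, until each one stands fully inside it on its flange. Only push them: do not lift them or tip them over, and leave the grey valve housing, the steel bush, the mouse, the mug and the pen cup where they stand.

Things in the scene. Friction and masses are not known exactly. Their poses are not given: they have to be found in the camera images.
- tray: low blue tray fixed to the desk on the robot's left: three walls 30 mm high, 6 mm thick, and a light grey floor flush with the desk (no sill). Inside 120 mm deep along x, 150 mm wide along y. Origin: on the desk, centre of the inside. Mouth: the whole side at its x = -60 mm, facing roughly the robot's right; back wall at x = +60, side walls at y = +/-75 mm. Sweep in along its +x. Place and yaw vary
- plug_a: brass pipe plug (three identical ones): round flange 36 mm in diameter, 16 mm high, flat on the desk, with a round boss 20 mm in diameter on top up to 26 mm; about 0.1 kg, loose, slides on the desk. Origin: centre of its underside; z up
- plug_b: brass pipe plug (three identical ones): round flange 36 mm in diameter, 16 mm high, flat on the desk, with a round boss 20 mm in diameter on top up to 26 mm; about 0.1 kg, loose, slides on the desk. Origin: centre of its underside; z up
- plug_c: brass pipe plug (three identical ones): round flange 36 mm in diameter, 16 mm high, flat on the desk, with a round boss 20 mm in diameter on top up to 26 mm; about 0.1 kg, loose, slides on the desk. Origin: centre of its underside; z up
- housing: grey printed valve housing, a loose round body 55 mm high, at most 60 mm in diameter (flange at foot and top) with a yellow port on one side that stays within that diameter; stands somewhere among the plugs, not to be moved. Origin: centre of its underside
- bush: polished steel bush standing upright, 28 mm in diameter, 40 mm high, loose, beyond the plugs; not to be moved. Origin: centre of its underside
- mouse: black computer mouse, 105 x 60 mm, 30 mm high, loose, on the robot's right; not to be moved. Origin: centre of its underside
- mug: white mug, 80 mm in diameter, 90 mm high, with a handle on its +y side, loose, far side of the desk; not to be moved. Origin: centre of its underside
- pencup: black pen cup, 76 mm in diameter, 90 mm high, its pens reaching 150 mm, loose, far side of the desk; not to be moved. Origin: centre of its underside

How it is judged (in metres and radians):
At the end, for the whole second after the job is handed in: All three plugs stand upright on the desk and at rest wholly inside the tray (centre at least 15 mm inside the mouth line and between the walls), and housing, bush, mouse, mug and pen cup are within 15 mm of where they started (x of plug_a in the frame of tray between -0.045 and 0.06 m and y of plug_a in the frame of tray between -0.075 and 0.075 m and height (world z) of each of plug_a, plug_b, plug_c below 0.005 m and angle between each of plug_a, plug_b, plug_c's own z axis and vertical below 0.15 rad and linear speed of each of plug_a, plug_b, plug_c below 0.02 m/s and x of plug_b in the frame of tray between -0.045 and 0.06 m and y of plug_b in the frame of tray between -0.075 and 0.075 m and x of plug_c in the frame of tray between -0.045 and 0.06 m and y of plug_c in the frame of tray between -0.075 and 0.075 m and distance of each of housing, bush, mouse, mug, pencup from where it was at the start of the episode below 0.015 m); the robot touches nothing.
It fails at once if a plug was lifted or tipped over (underside centre over 8 mm above the desk, or leaning over 0.5 rad) (height (world z) of any of plug_a, plug_b, plug_c above 0.008 m or angle between any of plug_a, plug_b, plug_c's own z axis and vertical above 0.5 rad).
It fails at once if the housing, bush, mouse, mug or pen cup was moved over 15 mm or knocked over (distance of any of housing, bush, mouse, mug, pencup from where it was at the start of the episode above 0.015 m or angle between any of housing, bush, mouse, mug, pencup's own z axis and vertical above 0.5 rad).
It also fails if it takes over 67 s, if anything falls off the work surface, if the arm or the gripper's body presses on something with over 40 N, if the wrist force passes 120 N, or if a joint passes its speed limit or range.

## Robot

A 6-joint arm with a two-finger parallel gripper is mounted at the origin on the work surface. World frame = base frame: x ahead of the robot, y to its left, z up, the work surface at z = 0. Lengths are in mm, angles in rad, forces in N, time in s.
With the tool pointing down it reaches from about 325 to 775 mm from the base axis. Payload 9.3 kg.
Tool frame: the origin (TCP) lies at the very end of the fingers, on their centre line; the grasp point (between the pads) lies 19 mm behind it; y points along the fingers, x is the direction in which the jaws open and shut, and the axes are right-handed (so a half turn about y gives the same grasp; the last joint's range is limited). The gripper opens to 85 mm and grips with 20 to 120 N. Pads are 22 mm wide; open, the fingers measure 114 mm over their backs; the gripper's body (76 mm by 85 mm) begins 54 mm behind the grasp point. The pads swing forward as they close: fully open they stand 13 mm farther back than shut.
Start: joints at [-1.407, 0.259, 0.021, 1.334, 0, 1.418], TCP at [171.333, -522.629, 205.079] pointing down, gripper open.
Joint ranges: [-3.04, 3.04], [-0.91, 1.82], [-1.04, 1.36], [-1.92, 1.95], [-1.52, 1.45], [-3.14, 3.14]. Speed limits (rad/s): [2.22, 2.22, 2.79, 3.14, 3.14, 3.14].

## Interface

Orientations are given as a unit quaternion [x, y, z, w].
In Python, from cell import r, get_image, spotter gives the robot as it stands.
- The arm moves only by the tool move_arm, never from a script. Its argument "series" is a list of rows, each an object with "claw": the opening, from 0 (shut) to 1 (fully open); "linear": the shift along the tool's x, y, z in mm, a list of three; "dr": the turn, a rotation vector about the tool's x, y, z in rad, a list of three. A call has 1 to 8 rows; each row is the pose to reach, as a shift and turn from the pose measured when the call began, along the tool's axes at that moment; what a row does not reach only later rows make up. A row lasts 1/8 s, in which the tool goes at most 62.5 mm and 10.7 degrees, less where a joint would pass 70% of its speed; a pose out of reach is approached as far as the arm can. A call with a gripper value outside its range is refused whole. The fingers move at their own pace and stop on an object; "squeeze" is the grip in N (left out, the last holds). Time passes only in rows, so rows that repeat a pose let the fingers close. It gives the time, the measured TCP pose, the force and the opening at its end, in the units of the state.
- r.get_state(): the state, without advancing time (a new reading comes with each control period).
- get_image(name): name is "scene" or "side" or "wrist"; returns a dict with "color" (400x640x3 uint8, blue, green, red), "camera_matrix" (3x3 intrinsics, pixels), "k1" (the pictures are not rectified: a ray, as slopes to the right and down, at radius r is drawn at 1 + k1 r^2 times it, then the intrinsics apply), "eye" and "rotation" of the camera in the world; the wrist camera has in their place "T_tool_cam" (4x4, takes a point from camera to tool coordinates, whose origin is the TCP and whose axes are the tool frame's). Camera axes: x right, y down, z forward; pixel columns grow to the right and rows downward; lengths in mm; the calibration is good to about 2 mm. A picture is of the moment at which its call begins: read the wrist's pose just before it. There is no depth.
- r.hand_in(): hands the job in, once; it reports no verdict.
Trained networks look in a picture, given as the dict that the camera call returned (one of the last four; its "shot" number tells which), for a name from the list of things; names that differ only in an ending like _2 or _b are one class to them, and where a whole thing is asked for, a point or a joint stands for the part that bears it (a point fixed in the world has none). Each returns a list of dicts, best first, with "conf" (0 to 1); they miss things now and then, are a little off and sometimes report something else, mostly with a low value. They report only what shows in the picture. A call takes as long as a camera call.
- spotter.search_frame(picture, name): "location" ([x, y, z] in mm, in the coordinates of the camera as it stood for that picture, good to about 4 mm: the middle of the surface that is visible of it).
- spotter.cut_out(picture, name): "mask" (400x640 bool, what is visible of it).
The state is a dict: "clock": time; "qpos": joint angles; "qvel": joint speeds; "joint_torque": joint torques, N m; "tool_pos": TCP position; "tool_rot": TCP orientation; "wrist_force": force on the tool from outside, world axes, zero at the start; "ft_torque": the same for the moment, N m; "finger_gap": finger opening in mm.
Only numpy, scipy, OpenCV 4.12 (cv2) and the standard library are available. Lean on these libraries where they do the work, as an engineer would, in place of code of your own. Each camera call takes 0.05 s, during which the arm holds its last target.

## Working session

There is one attempt and no reset: what is moved stays moved. The work goes in short steps, Python scripts to look and compute and a tool call to move; the robot and the scene stay as the last step left them, time stands still between calls to the robot, and variables do not carry over. Pictures are saved under pics/ and viewed, and the job is handed in when it is done.

Besides the shell and the picture viewer there is one more tool, called after "Call:" by a JSON object that holds its "op" and its "data", one argument or row to a line. move_arm: Moves the arm, as the interface text tells. Its arguments: {"type":"object","properties":{"series":{"type":"array","items":{"type":"object","properties":{"claw":{"type":"number"},"linear":{"type":"array","items":{"type":"number"}},"dr":{"type":"array","items":{"type":"number"}}}}},"squeeze":{"type":"number"}},"required":["series"]}

```bash
ls; mkdir -p pics
python3 - <<'E'
from cell import r,get_image,spotter
import cv2,json
s=r.get_state();print(s)
for n in ["scene","side"]:
    p=get_image(n);cv2.imwrite(f"pics/{n}0.png",p["color"])
    print(n,p["camera_matrix"],p["k1"],p["eye"],p["rotation"])
E
```

```text
pics
{'clock': 0.0, 'qpos': array([-1.40663713e+00,  2.59190925e-01,  2.07223160e-02,  1.33367759e+00,
       -2.67798770e-05,  1.41818640e+00]), 'qvel': array([ 0.00048146, -0.00142152,  0.0011332 , -0.0008543 ,  0.00051332,
        0.00017014]), 'joint_torque': array([-1.05668645e-03, -5.55641913e+01,  3.44529927e+01,  1.35743123e-02,
       -2.86108216e-04, -4.62148506e-06]), 'tool_pos': array([ 171.25212581, -522.31620156,  204.45134781]), 'tool_rot': array([-0.57227437,  0.41522605, -0.41453392,  0.57293193]), 'wrist_force': array([-0.50020771, -0.14036367, -0.04325723]), 'ft_torque': array([0.01578275, 0.00768201, 0.01500365]), 'finger_gap': 85.51961157395425}
scene [[436.46329657   0.         316.69826732]
 [  0.         436.46329657 209.72566142]
 [  0.           0.           1.        ]] -0.041190576634184364 [1021.53914707 -762.68395365  741.39715009] [ 0.87770502  0.24066115 -0.11166961 -0.3990564 ]
side [[457.59092047   0.         321.53319036]
 [  0.         457.59092047 199.83003003]
 [  0.           0.           1.        ]] -0.08349153876245873 [302.87075539 616.86241647 751.70811941] [-0.17714252  0.90166103 -0.38717008  0.07567851]
```

View pics/scene0.png

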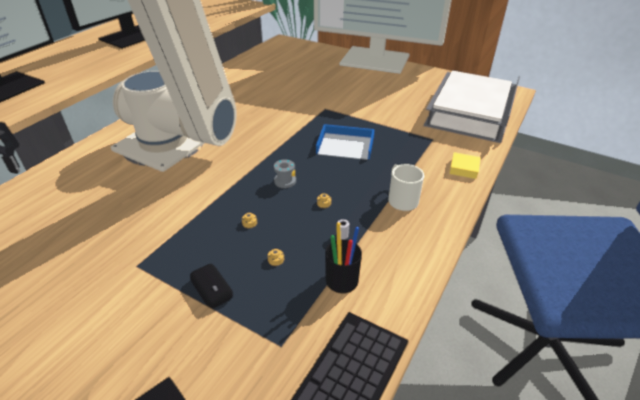

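View pics/side0.png

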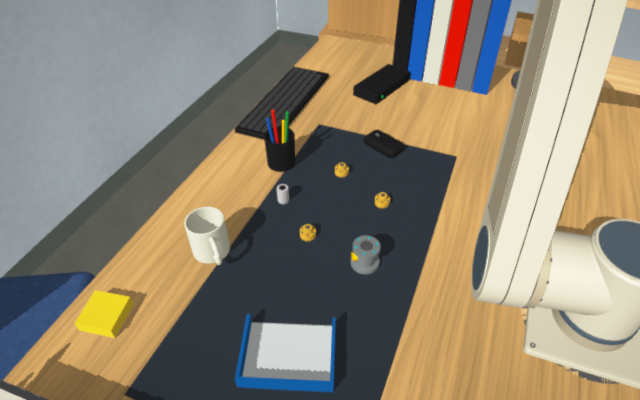

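```bash
cat > h.py <<'E'
import numpy as np,cv2
from scipy.spatial.transform import Rotation as R
from scipy.optimize import least_squares
from cell import r,get_image,spotter
def cam(p):
    if "eye" in p: return R.from_quat(p["rotation"]).as_matrix() if np.size(p["rotation"])==4 else np.array(p["rotation"]),np.array(p["eye"])
    s=p["state"];T=np.array(p["T_tool_cam"]);Rt=R.from_quat(s["tool_rot"]).as_matrix()
    return Rt@T[:3,:3],Rt@T[:3,3]+s["tool_pos"]
def proj(p,P):
    M,e=cam(p);c=(np.atleast_2d(P)-e)@M
    u=c[:,:2]/c[:,2:];u=u*(1+p["k1"]*(u**2).sum(1,keepdims=True))
    K=p["camera_matrix"];return u@K[:2,:2].T+K[:2,2]
def unproj(p,uv,z):
    K=p["camera_matrix"];M,e=cam(p)
    d=cv2.undistortPoints(np.float64(uv).reshape(-1,1,2),K,np.array([p["k1"],0,0,0.]))[:,0]
    d=np.c_[d,np.ones(len(d))]@M.T
    return e+d*((z-e[2])/d[:,2])[:,None]
def toW(p,l):
    M,e=cam(p);return M@np.array(l)+e
def cyl(parts):
    a=np.linspace(0,2*np.pi,48,endpoint=False);o=[]
    for d,z in parts:o.append(np.c_[d/2*np.cos(a),d/2*np.sin(a),0*a+z])
    return np.vstack(o)
PLUG=cyl([(36,0),(36,16),(20,16),(20,26)])
BUSH=cyl([(28,0),(28,40)]);HOUS=cyl([(60,0),(60,55)]);PEN=cyl([(76,0),(76,90)])
def sil(p,pts,xy,shape=(400,640),plug=False):
    uv=proj(p,pts+np.r_[xy,0]);m=np.zeros(shape,np.uint8)
    n=96
    for i in range(0,len(uv),n):
        h=cv2.convexHull(np.float32(uv[i:i+n]));cv2.fillConvexPoly(m,np.int32(np.round(h*16)),1,shift=4)
    return m
def fit(p,mask,pts,x0):
    mask=mask.astype(np.uint8);M=cv2.moments(mask,True);c=np.array([M['m10'],M['m01']])/M['m00']
    x=np.array(x0[:2],float)
    for _ in range(6):
        m=cv2.moments(sil(p,pts,x),True);c2=np.array([m['m10'],m['m01']])/m['m00']
        z=10.;x=x+(unproj(p,c,z)-unproj(p,c2,z))[0,:2]
    s=sil(p,pts,x);iou=(s&mask).sum()/max(1,(s|mask).sum())
    return x,iou
def shot(n):
    s=r.get_state();p=get_image(n);p["state"]=s;return p
def report(p,names=("plug_a","housing","bush")):
    for n in names:
        pts={"plug_a":PLUG,"housing":HOUS,"bush":BUSH,"pencup":PEN}.get(n)
        L=spotter.search_frame(p,n)
        for d in L:print(n,"loc",round(d["conf"],2),toW(p,d["location"]).round(0),proj(p,toW(p,d["location"])).round(0)[0])
        if pts is None: continue
        for d in spotter.cut_out(p,n):
            m=d["mask"];ys,xs=np.nonzero(m)
            if not len(xs):continue
            x0=unproj(p,[xs.mean(),ys.mean()],10)[0]
            x,i=fit(p,m,pts,x0);print(n,"mask",round(d["conf"],2),"px",int(xs.mean()),int(ys.mean()),len(xs),"xy",x.round(1),"iou",round(i,2))
E
python3 - <<'E'
from h import *
for n in ["scene","side"]:
    p=shot(n);print(n);report(p,["plug_a","housing","bush","mouse","mug","pencup","tray"])
E
```

```text
scene
plug_a loc 0.79 [ 599. -237.   19.] [276. 257.]
plug_a loc 0.69 [ 468. -167.   12.] [249. 221.]
plug_a loc 0.5 [593.  -7.  18.] [325. 200.]
plug_a mask 0.75 px 275 256 196 xy [ 589.6 -228.5] iou 0.77
plug_a mask 0.74 px 323 200 136 xy [ 5.834e+02 -1.000e-01] iou 0.72
plug_a mask 0.58 px 248 220 166 xy [ 461.4 -161.5] iou 0.78
housing loc 0.87 [453.   9.  36.] [283. 175.]
housing mask 0.88 px 284 173 586 xy [443.7  28.3] iou 0.95
bush mask 0.42 px 343 228 129 xy [685.4 -77.3] iou 0.53
mouse loc 0.58 [ 539. -378.   33.] [213. 285.]
mouse loc 0.21 [591. -10.  20.] [324. 200.]
mug loc 0.97 [768.  92.  59.] [405. 189.]
pencup loc 0.83 [ 757. -227.   71.] [341. 266.]
pencup mask 0.57 px 342 262 1930 xy [ 745.7 -197.3] iou 0.87
tray loc 0.81 [494. 287.   3.] [344. 142.]
side
plug_a loc 0.74 [ 460. -153.   15.] [384. 201.]
plug_a loc 0.65 [ 588. -221.   15.] [342. 170.]
plug_a loc 0.6 [582.   9.  16.] [308. 234.]
plug_a mask 0.73 px 341 169 151 xy [ 593.7 -230.4] iou 0.75
plug_a mask 0.6 px 307 231 201 xy [587.7  -1.6] iou 0.74
plug_a mask 0.51 px 381 200 171 xy [ 465.7 -160.5] iou 0.73
housing loc 0.88 [444.  36.  55.] [366. 249.]
housing loc 0.49 [ 738. -187.   71.] [281. 146.]
housing mask 0.87 px 365 254 984 xy [446.8  27.4] iou 0.9
bush loc 0.77 [680. -79.  30.] [284. 192.]
bush mask 0.79 px 282 193 204 xy [686.7 -80.8] iou 0.81
mouse loc 0.79 [ 526. -357.   30.] [382. 141.]
mug loc 0.94 [759. 122.  60.] [207. 233.]
pencup loc 0.69 [ 739. -187.   72.] [281. 146.]
pencup mask 0.73 px 279 143 1449 xy [ 763.3 -224.3] iou 0.77
tray loc 0.6 [501. 281.   2.] [289. 358.]
```

Run:
```python
import cv2
a=cv2.imread("pics/scene0.png")[100:200,270:430];cv2.imwrite("pics/c1.png",cv2.resize(a,None,fx=5,fy=5,interpolation=cv2.INTER_CUBIC))
a=cv2.imread("pics/side0.png")[300:400,220:350];cv2.imwrite("pics/c2.png",cv2.resize(a,None,fx=6,fy=6,interpolation=cv2.INTER_CUBIC)[:600,:800])
```

```text
(no output)
```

View pics/c1.png

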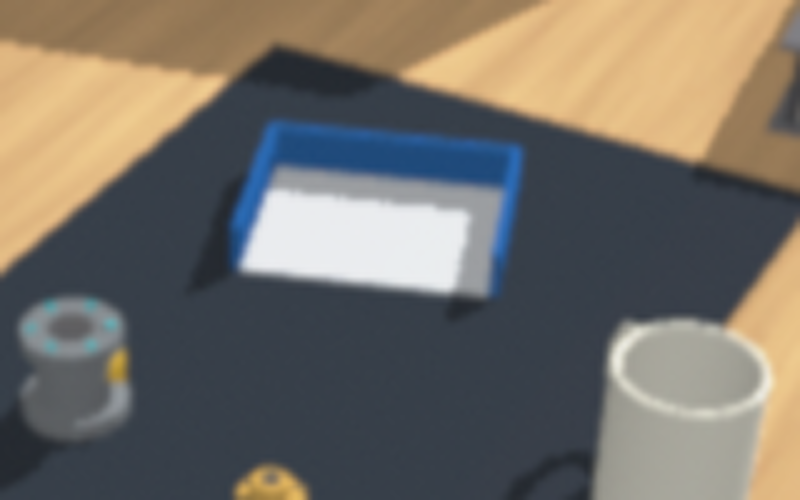

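View pics/c2.png

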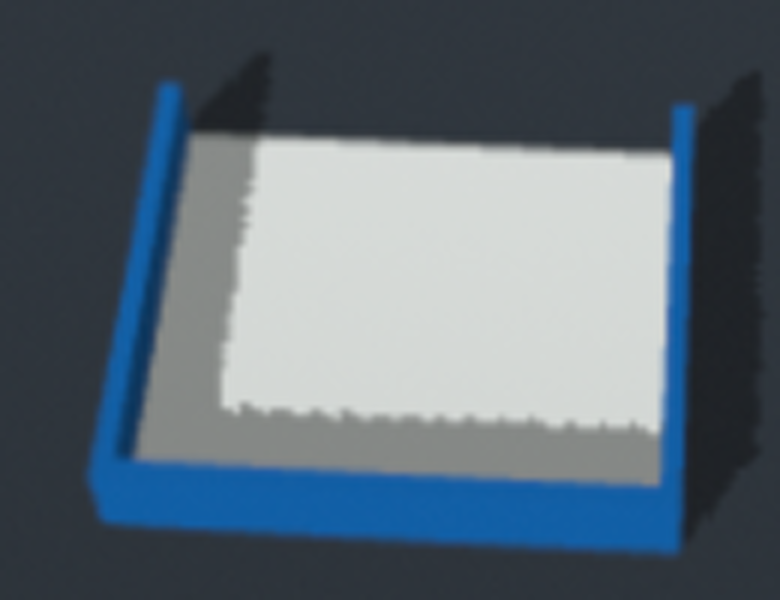

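Run:
```python
from h import *
ps={n:shot(n) for n in("scene","side")}
obs=[("scene",(-60,75,0),(318,154.4)),("scene",(-60,-75,0),(368.6,159.4)),("side",(-60,-75,0),(251.3,321.8)),("side",(-60,75,0),(332,325.8)),
("scene",(60,75,0),(325.6,133)),("scene",(60,-75,0),(370.6,137.4)),("side",(66,-81,0),(237.2,387)),("side",(66,81,0),(333.3,392))]
for n in ("scene","side"):
  for o in obs:
    if o[0]==n:print(n,o[1],unproj(ps[n],o[2],0)[0].round(1))
def f(x):
    c,s=np.cos(x[2]),np.sin(x[2]);out=[]
    for n,l,uv in obs:
        P=np.array([x[0]+c*l[0]-s*l[1],x[1]+s*l[0]+c*l[1],l[2]]);out.append((unproj(ps[n],uv,0)[0]-P)[:2])
    return np.ravel(out)
q=least_squares(f,[500,280,1.5]);print(q.x.round(3),q.fun.round(1))
```

```text
scene (-60, 75, 0) [456.1 189.    0. ]
scene (-60, -75, 0) [599.7 242.8   0. ]
scene (60, 75, 0) [414.1 308.3   0. ]
scene (60, -75, 0) [551.6 358.    0. ]
side (-60, -75, 0) [597.9 241.2   0. ]
side (-60, 75, 0) [455.  191.4   0. ]
side (66, -81, 0) [559.9 362.6   0. ]
side (66, 81, 0) [407.  308.5   0. ]
[505.664 273.816   1.92 ] [ 0.3 -2.7  3.  -0.4  1.2 -1.9 -0.7 -0.3 -0.6  3.8 -4.   2.2  0.7 -1.
  0.   0.4]
```

```bash
cat >> h.py <<'E'
TC=np.array([505.7,273.8]);U=np.array([np.cos(1.92),np.sin(1.92)]);V=np.array([-U[1],U[0]])
def uv2w(u,v):return TC+u*U+v*V
def w2uv(w):d=np.array(w[:2])-TC;return np.array([d@U,d@V])
def plan(u,v,z,duv=None,sign=1,wdir=None):
    """tool-frame linear/dr to bring TCP to tray-frame (u,v), height z, tool z*sign pointing along tray-frame dir duv"""
    s=r.get_state();M=R.from_quat(s["tool_rot"]).as_matrix();w=uv2w(u,v)
    d=np.r_[duv[0]*U+duv[1]*V,0];d/=np.linalg.norm(d);zt=d*sign;yt=np.array([0,0,-1.]);xt=np.cross(yt,zt)
    T=np.c_[xt,yt,zt]
    print("now uv",w2uv(s["tool_pos"]).round(1),"z",s["tool_pos"][2].round(1),"linear",(M.T@(np.r_[w,z]-s["tool_pos"])).round(1),"dr",R.from_matrix(M.T@T).as_rotvec().round(3),"push axis tool",(M.T@d).round(3))
E
python3 - <<'E'
from h import *
s=r.get_state();M=R.from_quat(s["tool_rot"]).as_matrix();print(M.round(3))
p=shot("wrist");print(np.array(p["T_tool_cam"]).round(2));cv2.imwrite("pics/w0.png",p["color"])
for n,w in dict(A=(463.5,-161),B=(591.5,-229.5),C=(585.5,-1),H=(445,28),bush=(686,-80),mouse=(530,-365),pen=(752,-208),mug=(765,110)).items():print(n,w2uv(w).round(0))
for sg in(1,-1):
  print(sg);plan(-340,19,100,(1,-.04),sg)
  plan(-412,229,100,(.39,-.92),sg)
E
```

```text
[[ 0.311  0.     0.95 ]
 [-0.95  -0.     0.311]
 [ 0.    -1.    -0.   ]]
[[   1.      0.     -0.     -0.33]
 [   0.     -0.28    0.96 -167.98]
 [   0.     -0.96   -0.28   68.75]
 [   0.      0.      0.      1.  ]]
A [-394.  188.]
B [-502.   92.]
C [-286.   19.]
H [-210.  141.]
bush [-394.  -48.]
mouse [-609.  196.]
pen [-537.  -67.]
mug [-243. -188.]
1
now uv [-634.   586.7] z 205.1 linear [-312.2  105.1  557.8] dr [-0.    -1.563 -0.   ] push axis tool [-1.     0.     0.008]
now uv [-634.   586.7] z 205.1 linear [-233.4  105.1  350.3] dr [-0.    -0.433 -0.   ] push axis tool [-0.42   0.     0.908]
-1
now uv [-634.   586.7] z 205.1 linear [-312.2  105.1  557.8] dr [ 0.     1.578 -0.   ] push axis tool [-1.     0.     0.008]
now uv [-634.   586.7] z 205.1 linear [-233.4  105.1  350.3] dr [ 0.     2.708 -0.   ] push axis tool [-0.42   0.     0.908]
```

View pics/w0.png

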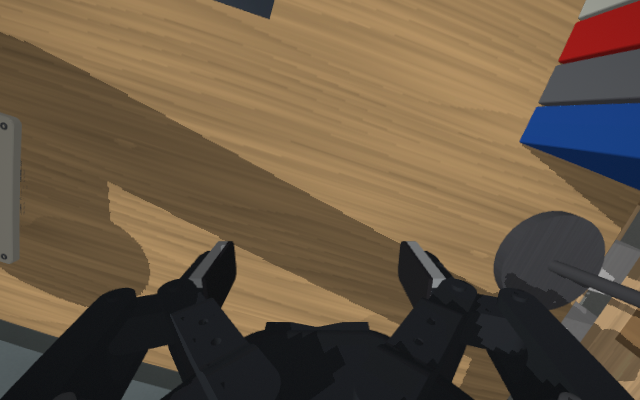

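Call:
{"op": "move_arm", "data": {
  "series": [
    {"claw":0.28,"linear":[-312,90,558],"dr":[0,-1.57,0]},
    {"claw":0.28,"linear":[-312,90,558],"dr":[0,-1.57,0]},
    {"claw":0.28,"linear":[-312,90,558],"dr":[0,-1.57,0]},
    {"claw":0.28,"linear":[-312,90,558],"dr":[0,-1.57,0]},
    {"claw":0.28,"linear":[-312,90,558],"dr":[0,-1.57,0]},
    {"claw":0.28,"linear":[-312,90,558],"dr":[0,-1.57,0]},
    {"claw":0.28,"linear":[-312,90,558],"dr":[0,-1.57,0]},
    {"claw":0.28,"linear":[-312,90,558],"dr":[0,-1.57,0]}
  ]
}}

```text
clock: 2.45
tool_pos: [508.0, -156.7, 135.4]
tool_rot: [0.702, 0.089, -0.089, -0.701]
wrist_force: [0.2, -1.2, 0.5]
finger_gap: 24.3
```

Run:
```python
from h import *
p=shot("wrist");cv2.imwrite("pics/w1.png",p["color"]);report(p)
plan(-335,20,120,(1,-.044))
```

```text
plug_a loc 0.92 [582.  -3.  12.] [431.  55.]
plug_a loc 0.88 [ 464. -157.   17.] [278. 176.]
plug_a loc 0.59 [ 592. -221.   16.] [374. 256.]
plug_a mask 0.73 px 277 178 899 xy [ 463.9 -161.1] iou 0.89
plug_a mask 0.7 px 434 54 1327 xy [585.4  -1.5] iou 0.91
plug_a mask 0.6 px 377 254 327 xy [ 597.2 -221.3] iou 0.36
housing loc 0.59 [447.   4.  10.] [298.   8.]
housing mask 0.79 px 301 8 868 xy [444.8  25.4] iou 0.92
bush loc 0.95 [676. -80.  40.] [505. 160.]
bush loc 0.25 [ 592. -221.   15.] [374. 255.]
bush mask 0.86 px 500 160 1155 xy [683.7 -82.2] iou 0.89
now uv [-407.1  147.7] z 135.6 linear [119.4  15.6  85.1] dr [ 0.    -0.061  0.   ] push axis tool [-0.061 -0.     0.998]
```

View pics/w1.png

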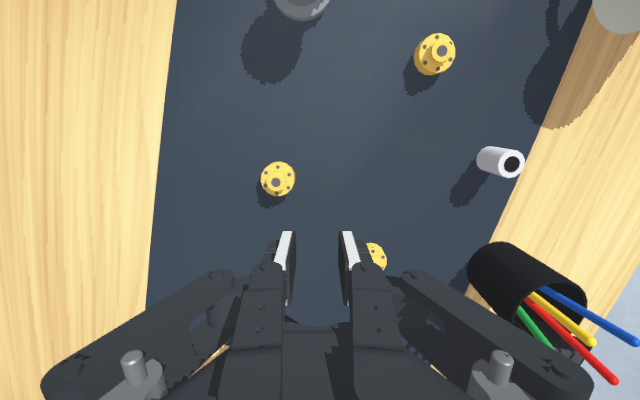

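Call:
{"op": "move_arm", "data": {
  "series": [
    {"linear":[60,0,42],"dr":[0,-0.06,0]},
    {"linear":[119,10,85],"dr":[0,-0.06,0]},
    {"linear":[119,50,85],"dr":[0,-0.06,0]},
    {"linear":[119,90,85],"dr":[0,-0.06,0]},
    {"linear":[119,120,85],"dr":[0,-0.06,0]},
    {"linear":[119,130,85],"dr":[0,-0.06,0]},
    {"linear":[119,131,85],"dr":[0,-0.06,0]}
  ]
}}

```text
invalid input at $.series[0]: expected keys claw, linear, dr
```

Run:
```python
from h import *
p=shot("wrist");cv2.imwrite("pics/w2.png",p["color"]);report(p,["plug_a"])
print(r.get_state()["wrist_force"])
for u in(-250,-20,10):plan(u,20-(u+335)*.044,5,(1,-.044))
```

```text
plug_a loc 0.84 [ 591. -221.   18.] [376. 254.]
plug_a loc 0.81 [ 467. -155.   15.] [283. 173.]
plug_a loc 0.61 [581.  -4.  15.] [433.  52.]
plug_a mask 0.81 px 435 50 1273 xy [585.6  -1.6] iou 0.86
plug_a mask 0.66 px 378 253 405 xy [ 596.9 -224.1] iou 0.44
plug_a mask 0.64 px 279 176 938 xy [ 463.5 -160.9] iou 0.92
[0.38707678 0.32555849 0.43724019]
now uv [-407.3  147.8] z 135.7 linear [114.2 130.7 170.4] dr [ 0.    -0.062  0.   ] push axis tool [-0.062 -0.     0.998]
now uv [-407.3  147.8] z 135.7 linear [100.  130.6 400.1] dr [ 0.    -0.062  0.   ] push axis tool [-0.062 -0.     0.998]
now uv [-407.3  147.8] z 135.7 linear [ 98.1 130.6 430.1] dr [ 0.    -0.062  0.   ] push axis tool [-0.062 -0.     0.998]
```

View pics/w2.png

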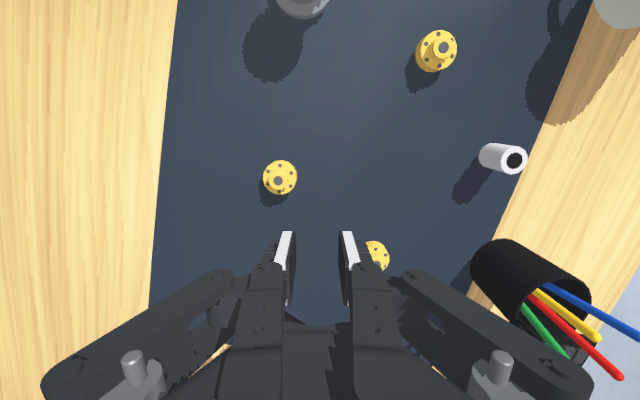

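The move was refused because it lacked the claw key, so the picture is unchanged (C at 435,50; A at 279,176; B at 378,253). I'll repeat it with the claw value.

Call:
{"op": "move_arm", "data": {
  "series": [
    {"claw":0.28,"linear":[60,0,42],"dr":[0,-0.06,0]},
    {"claw":0.28,"linear":[119,10,85],"dr":[0,-0.06,0]},
    {"claw":0.28,"linear":[119,50,85],"dr":[0,-0.06,0]},
    {"claw":0.28,"linear":[119,90,85],"dr":[0,-0.06,0]},
    {"claw":0.28,"linear":[119,120,85],"dr":[0,-0.06,0]},
    {"claw":0.28,"linear":[119,130,85],"dr":[0,-0.06,0]},
    {"claw":0.28,"linear":[119,130,85],"dr":[0,-0.06,0]}
  ]
}}

```text
clock: 3.82
tool_pos: [601.2, -49.0, 5.9]
tool_rot: [0.699, 0.107, -0.107, -0.699]
wrist_force: [0.1, 0.0, 0.3]
finger_gap: 24.1
```

Run:
```python
from h import *
p=shot("wrist");cv2.imwrite("pics/w3.png",p["color"]);report(p,["plug_a"])
print(r.get_state()["wrist_force"])
for u in(-250,-20,10):plan(u,20-(u+335)*.044,5,(1,-.044))
```

```text
plug_a loc 0.58 [584.   3.  17.] [318. 147.]
plug_a loc 0.55 [ 470. -152.   17.] [ 95. 313.]
plug_a mask 0.91 px 93 313 2505 xy [ 464.2 -160.7] iou 0.9
plug_a mask 0.74 px 317 152 3067 xy [585.8  -1. ] iou 0.94
[-0.67321232  0.30224422 -0.20088586]
now uv [-336.1   19.8] z 7.2 linear [-0.4  2.1 86.2] dr [ 0.002 -0.002  0.002] push axis tool [-0.002 -0.002  1.   ]
now uv [-336.1   19.8] z 7.2 linear [ -0.9   1.7 316.4] dr [ 0.002 -0.002  0.002] push axis tool [-0.002 -0.002  1.   ]
now uv [-336.1   19.8] z 7.2 linear [ -1.    1.7 346.5] dr [ 0.002 -0.002  0.002] push axis tool [-0.002 -0.002  1.   ]
```

View pics/w3.png

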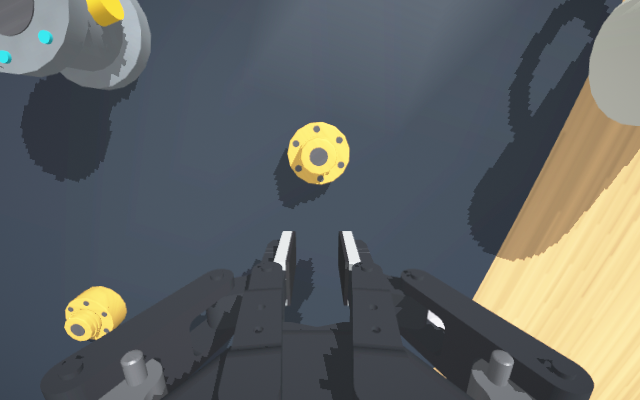

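Call:
{"op": "move_arm", "data": {
  "series": [
    {"claw":0.28,"linear":[0,2,10],"dr":[0,0,0]},
    {"claw":0.28,"linear":[0,2,20],"dr":[0,0,0]},
    {"claw":0.28,"linear":[0,2,30],"dr":[0,0,0]},
    {"claw":0.28,"linear":[0,2,42],"dr":[0,0,0]},
    {"claw":0.28,"linear":[0,2,55],"dr":[0,0,0]},
    {"claw":0.28,"linear":[0,2,68],"dr":[0,0,0]},
    {"claw":0.28,"linear":[0,2,80],"dr":[0,0,0]},
    {"claw":0.28,"linear":[0,2,86],"dr":[0,0,0]}
  ]
}}

```text
clock: 4.97
tool_pos: [576.2, 34.1, 5.1]
tool_rot: [0.699, 0.108, -0.106, -0.699]
wrist_force: [0.7, 0.9, -0.2]
finger_gap: 23.9
```

Run:
```python
from h import *
p=shot("wrist");cv2.imwrite("pics/w4.png",p["color"]);report(p,["plug_a"])
print(r.get_state()["wrist_force"])
for u in(-20,10):plan(u,20-(u+335)*.044,4,(1,-.044))
```

```text
plug_a loc 0.8 [582.   7.  17.] [315. 276.]
plug_a mask 0.91 px 316 280 2332 xy [585.7  -0.7] iou 0.87
[ 0.85125946 -0.92816976 -0.05571662]
now uv [-250.1   15.7] z 5.1 linear [ -0.9   0.7 230.3] dr [ 0.002 -0.002  0.002] push axis tool [-0.002 -0.002  1.   ]
now uv [-250.1   15.7] z 5.1 linear [ -1.    0.7 260.3] dr [ 0.002 -0.002  0.002] push axis tool [-0.002 -0.002  1.   ]
```

View pics/w4.png

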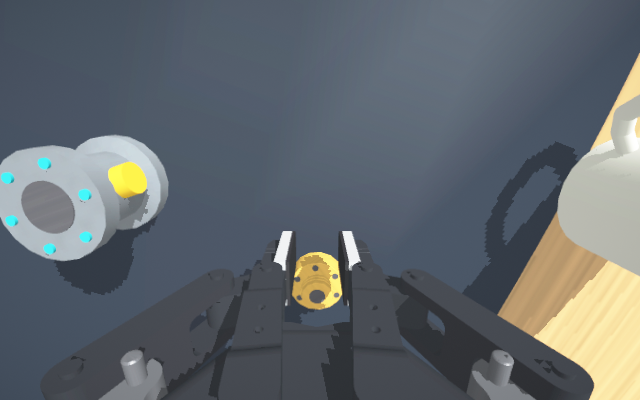

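Run:
```python
from h import *
p=shot("wrist");print(p["camera_matrix"],p["k1"])
T=np.array(p["T_tool_cam"])
a=p["color"][215:320,250:390];cv2.imwrite("pics/c3.png",cv2.resize(a,None,fx=5,fy=5,interpolation=cv2.INTER_NEAREST))
# predicted pixels of pad tip corners for retreat h
M,e=T[:3,:3],T[:3,3]
for h in (0,5,10,15):
  for zz in(11,-11):
    P=np.array([[12,-h,zz],[-12,-h,zz]]);c=(P-e)@M;u=c[:,:2]/c[:,2:];u*=1+p["k1"]*(u**2).sum(1,keepdims=True);print(h,zz,(u@p["camera_matrix"][:2,:2].T+p["camera_matrix"][:2,2]).round(0).tolist())
```

```text
[[276.36420088   0.         316.706451  ]
 [  0.         276.36420088 196.64319878]
 [  0.           0.           1.        ]] -0.03936384560096486
0 11 [[337.0, 213.0], [300.0, 213.0]]
0 -11 [[336.0, 244.0], [300.0, 244.0]]
5 11 [[338.0, 216.0], [299.0, 216.0]]
5 -11 [[337.0, 248.0], [300.0, 248.0]]
10 11 [[338.0, 219.0], [299.0, 219.0]]
10 -11 [[337.0, 251.0], [299.0, 251.0]]
15 11 [[339.0, 222.0], [298.0, 222.0]]
15 -11 [[338.0, 255.0], [299.0, 255.0]]
```

View pics/c3.png

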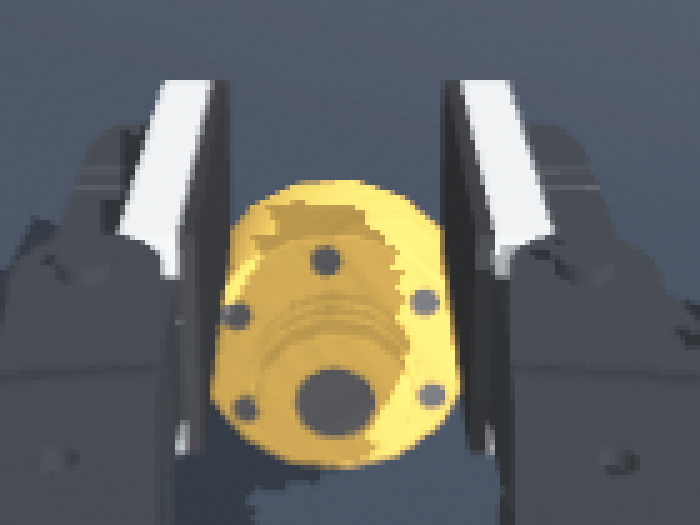

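Call:
{"op": "move_arm", "data": {
  "series": [
    {"claw":0.28,"linear":[0,-40,0],"dr":[0,0,0]},
    {"claw":0.28,"linear":[0,-45,-20],"dr":[0,0,0]},
    {"claw":0.28,"linear":[0,-45,-70],"dr":[0,0,0]},
    {"claw":0.28,"linear":[0,-40,-88],"dr":[0,0,0]},
    {"claw":0.28,"linear":[0,-5,-88],"dr":[0,0,0]},
    {"claw":0.28,"linear":[0,1,-88],"dr":[0,0,0]},
    {"claw":0.28,"linear":[0,4,-88],"dr":[0,0,0]},
    {"claw":0.28,"linear":[0,4,-88],"dr":[0,0,0]}
  ]
}}

```text
clock: 6.18
tool_pos: [603.2, -50.7, 1.9]
tool_rot: [0.7, 0.108, -0.106, -0.698]
wrist_force: [0.1, -0.5, 0.1]
finger_gap: 24.2
```

Run:
```python
from h import *
p=shot("side");cv2.imwrite("pics/s4.png",cv2.resize(p["color"][170:270,250:370],None,fx=6,fy=6,interpolation=cv2.INTER_CUBIC))
s=r.get_state();print(s["wrist_force"],s["tool_pos"],s["finger_gap"])
P=s["tool_pos"];print(proj(p,P)) 
for h in(0,5,10,15):print(h,(proj(p,P+[0,0,h])-[250,170])*6)
```

```text
[ 1.05330411e+00 -3.52368365e-04  3.88769771e-01] [603.34753889 -50.64140099   2.09619998] 24.08019276046785
[[310.01438795 217.1400801 ]]
0 [[360.08632769 282.84048059]]
5 [[359.86595829 273.64652303]]
10 [[359.6442521  264.39113366]]
15 [[359.42119829 255.07374805]]
```

View pics/s4.png

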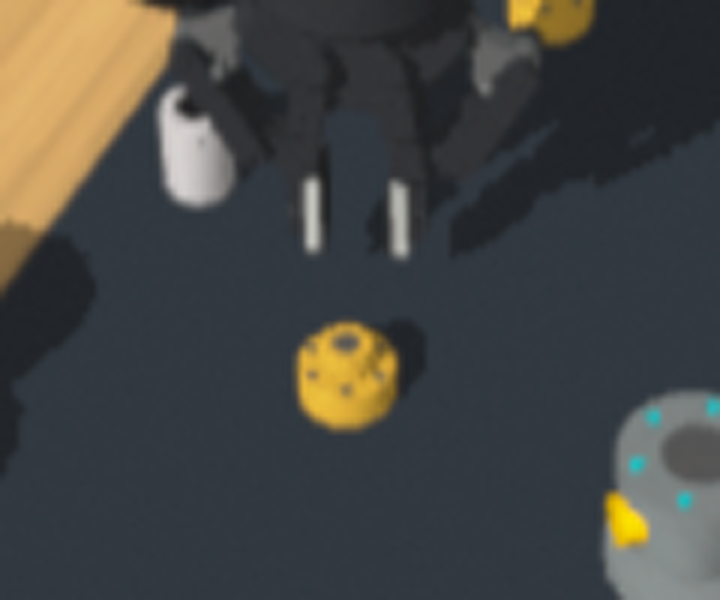

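Call:
{"op": "move_arm", "data": {
  "series": [
    {"claw":0.28,"linear":[0,2,0],"dr":[0,0,0]},
    {"claw":0.28,"linear":[0,4,0],"dr":[0,0,0]},
    {"claw":0.28,"linear":[0,6,0],"dr":[0,0,0]},
    {"claw":0.28,"linear":[0,8,0],"dr":[0,0,0]},
    {"claw":0.28,"linear":[0,8,0],"dr":[0,0,0]}
  ]
}}

```text
clock: 6.85
tool_pos: [603.2, -50.6, -6.2]
tool_rot: [0.7, 0.108, -0.106, -0.698]
wrist_force: [-0.3, 0.1, -0.6]
finger_gap: 23.7
```

Run:
```python
from h import *
p=shot("side");cv2.imwrite("pics/s5.png",cv2.resize(p["color"][170:270,250:370],None,fx=6,fy=6,interpolation=cv2.INTER_CUBIC))
s=r.get_state();print(s["wrist_force"],s["tool_pos"],s["finger_gap"])
M=R.from_quat(s["tool_rot"]).as_matrix()
for h in(0,5,10,15,20):
  for zz in (5,11):
    print(h,zz,((proj(p,s["tool_pos"]+M@np.array([[12,-h,zz],[-12,-h,zz]]).T.T[0])-[250,170])*6).round(0))
```

```text
[-0.17368919  0.30068438 -0.0775741 ] [603.30029879 -50.65355459  -6.0494751 ] 24.222907312943153
0 5 [[328. 305.]]
0 11 [[326. 316.]]
5 5 [[328. 296.]]
5 11 [[326. 307.]]
10 5 [[327. 287.]]
10 11 [[326. 298.]]
15 5 [[327. 278.]]
15 11 [[325. 289.]]
20 5 [[327. 268.]]
20 11 [[325. 280.]]
```

View pics/s5.png

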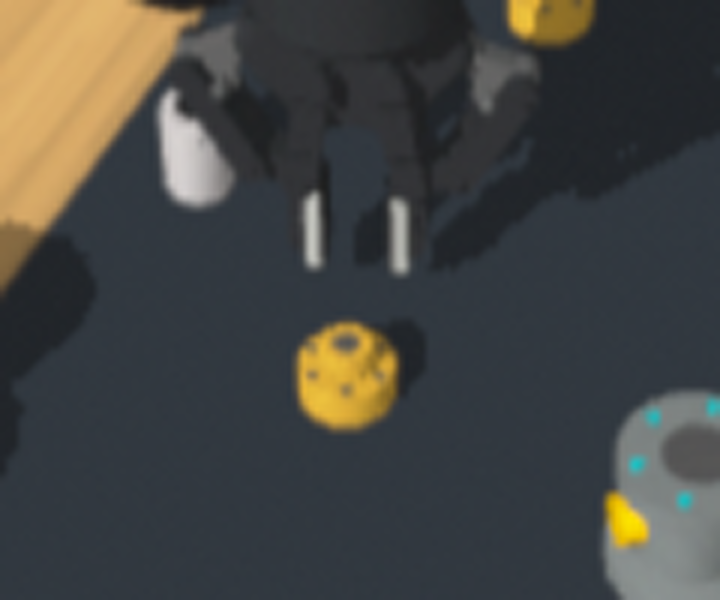

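Call:
{"op": "move_arm", "data": {
  "series": [
    {"claw":0.28,"linear":[0,2,0],"dr":[0,0,0]},
    {"claw":0.28,"linear":[0,3,0],"dr":[0,0,0]},
    {"claw":0.28,"linear":[0,4,0],"dr":[0,0,0]},
    {"claw":0.28,"linear":[0,5,0],"dr":[0,0,0]},
    {"claw":0.28,"linear":[0,6,0],"dr":[0,0,0]},
    {"claw":0.28,"linear":[0,6,0],"dr":[0,0,0]}
  ]
}}

```text
clock: 7.65
tool_pos: [603.3, -50.7, -12.1]
tool_rot: [0.7, 0.108, -0.106, -0.698]
wrist_force: [-0.3, -0.9, 0.9]
finger_gap: 23.8
```

Run:
```python
from h import *
p=shot("side");cv2.imwrite("pics/s6.png",cv2.resize(p["color"][170:270,250:370],None,fx=6,fy=6,interpolation=cv2.INTER_CUBIC))
s=r.get_state();print(s["wrist_force"],s["tool_pos"],s["finger_gap"])
```

```text
[ 0.08705754  0.21926435 -0.63605213] [603.29741202 -50.64654786 -12.07106819] 24.265181939915788
```

View pics/s6.png

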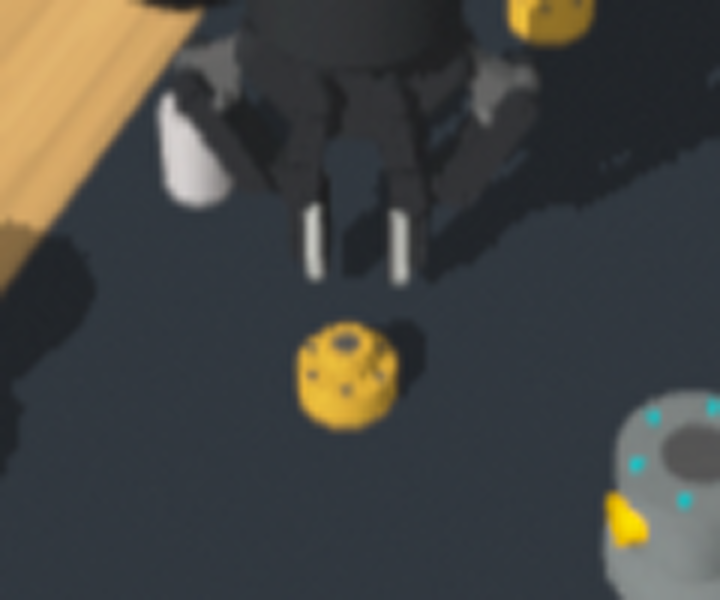

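Call:
{"op": "move_arm", "data": {
  "series": [
    {"claw":0.28,"linear":[0,1,10],"dr":[0,0,0]},
    {"claw":0.28,"linear":[0,1,20],"dr":[0,0,0]},
    {"claw":0.28,"linear":[0,1,30],"dr":[0,0,0]},
    {"claw":0.28,"linear":[0,1,40],"dr":[0,0,0]},
    {"claw":0.28,"linear":[0,1,50],"dr":[0,0,0]},
    {"claw":0.28,"linear":[0,1,60],"dr":[0,0,0]}
  ]
}}

```text
clock: 8.45
tool_pos: [585.2, 7.3, -13.1]
tool_rot: [0.7, 0.108, -0.106, -0.698]
wrist_force: [1.6, 0.9, 1.0]
finger_gap: 24.0
```

Run:
```python
from h import *
p=shot("wrist");cv2.imwrite("pics/w7.png",p["color"]);report(p,["plug_a"])
s=r.get_state();print(s["wrist_force"],s["tool_pos"],s["finger_gap"])
plan(0,5,-12,(1,-.044))
```

```text
plug_a loc 0.81 [577.  36.  14.] [320. 196.]
plug_a mask 0.76 px 316 204 3480 xy [576.7  30.1] iou 0.91
[0.65386053 0.24952313 0.02215393] [585.20770831   7.18454902 -13.1379624 ] 23.944827678357854
now uv [-277.7   16.5] z -13.1 linear [ -0.9  -1.7 278. ] dr [ 0.002 -0.001  0.003] push axis tool [-0.001 -0.002  1.   ]
```

View pics/w7.png

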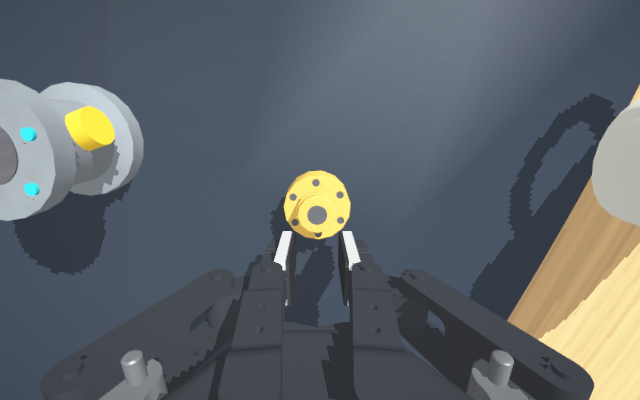

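Call:
{"op": "move_arm", "data": {
  "series": [
    {"claw":0.28,"linear":[0,0,14],"dr":[0,0,0]},
    {"claw":0.28,"linear":[0,0,30],"dr":[0,0,0]},
    {"claw":0.28,"linear":[0,0,48],"dr":[0,0,0]},
    {"claw":0.28,"linear":[0,0,66],"dr":[0,0,0]},
    {"claw":0.28,"linear":[0,0,84],"dr":[0,0,0]},
    {"claw":0.28,"linear":[0,0,102],"dr":[0,0,0]},
    {"claw":0.28,"linear":[0,0,120],"dr":[0,0,0]},
    {"claw":0.28,"linear":[0,0,132],"dr":[0,0,0]}
  ]
}}

```text
clock: 9.6
tool_pos: [545.2, 134.4, -13.4]
tool_rot: [0.699, 0.109, -0.106, -0.698]
wrist_force: [0.4, -0.5, 0.6]
finger_gap: 23.9
```

Run:
```python
from h import *
p=shot("wrist");cv2.imwrite("pics/w8.png",p["color"]);report(p,["plug_a"])
s=r.get_state();print(s["wrist_force"],s["tool_pos"],s["finger_gap"])
plan(10,4,-12,(1,-.044))
```

```text
plug_a loc 0.64 [534. 163.  17.] [314. 197.]
plug_a mask 0.58 px 316 205 3519 xy [536.9 156.5] iou 0.91
[0.32072395 0.20453594 0.4854956 ] [545.37367442 133.73984546 -13.46861058] 23.88855665532378
now uv [-145.2   10.6] z -13.5 linear [-1.000e-01 -1.800e+00  1.553e+02] dr [0.002 0.    0.003] push axis tool [ 0.    -0.002  1.   ]
```

View pics/w8.png

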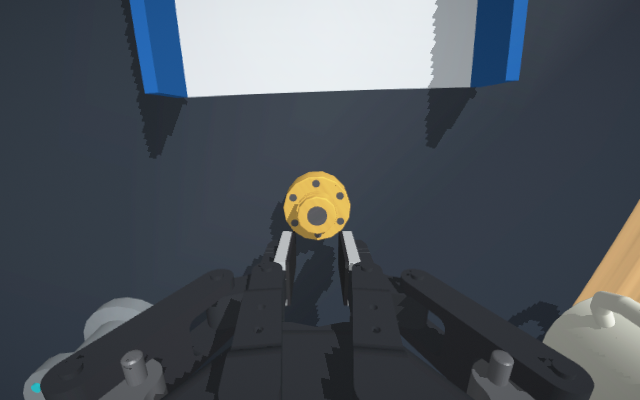

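Run:
```python
from h import *
p=shot("wrist")
for q in ((187,97),(477,88)):w=unproj(p,q,0)[0];print(w.round(1),w2uv(w).round(1))
```

```text
[453.8 190.    0. ] [-61.   77.4]
[599.7 241.2   0. ] [-62.8 -77.1]
```

Call:
{"op": "move_arm", "data": {
  "series": [
    {"claw":0.28,"linear":[0,-1,14],"dr":[0,0,0]},
    {"claw":0.28,"linear":[0,-1,32],"dr":[0,0,0]},
    {"claw":0.28,"linear":[0,-1,50],"dr":[0,0,0]},
    {"claw":0.28,"linear":[0,-1,70],"dr":[0,0,0]},
    {"claw":0.28,"linear":[0,-1,90],"dr":[0,0,0]},
    {"claw":0.28,"linear":[0,-1,110],"dr":[0,0,0]},
    {"claw":0.28,"linear":[0,-1,130],"dr":[0,0,0]},
    {"claw":0.28,"linear":[0,-1,142],"dr":[0,0,0]}
  ]
}}

```text
clock: 10.8
tool_pos: [502.4, 270.1, -12.8]
tool_rot: [0.699, 0.109, -0.107, -0.698]
wrist_force: [0.5, -0.6, 0.8]
finger_gap: 23.8
```

Run:
```python
from h import *
p=shot("wrist");cv2.imwrite("pics/w9.png",p["color"]);report(p,["plug_a"])
s=r.get_state();print(s["wrist_force"],s["tool_pos"],s["finger_gap"])
plan(10,4,-12,(1,-.044))
```

```text
plug_a loc 0.89 [494. 297.  18.] [318. 202.]
plug_a mask 0.94 px 316 205 3458 xy [494.1 292.1] iou 0.91
[-0.02910826 -0.04963807 -0.23963634] [502.71053655 269.33550946 -12.84928692] 23.817153116106144
now uv [-3.2  4.3] z -12.8 linear [-0.2 -0.9 13.2] dr [0.002 0.001 0.003] push axis tool [ 0.001 -0.002  1.   ]
```

View pics/w9.png

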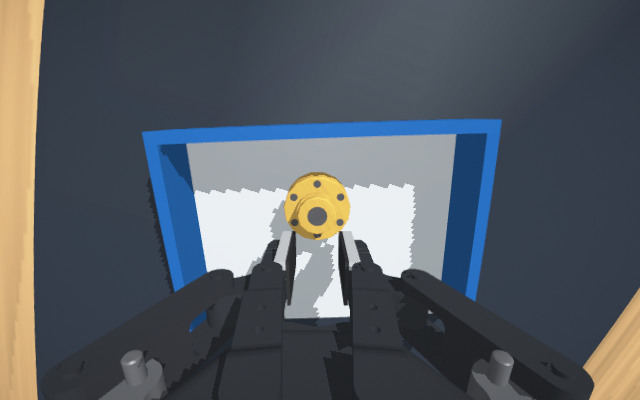

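Call:
{"op": "move_arm", "data": {
  "series": [
    {"claw":0.28,"linear":[0,0,7],"dr":[0,0,0]},
    {"claw":0.28,"linear":[0,0,13],"dr":[0,0,0]},
    {"claw":0.28,"linear":[0,0,13],"dr":[0,0,0]},
    {"claw":0.28,"linear":[0,0,-5],"dr":[0,0,0]},
    {"claw":0.28,"linear":[0,-5,-40],"dr":[0,0,0]},
    {"claw":0.28,"linear":[0,-50,-60],"dr":[0,0,0]},
    {"claw":0.28,"linear":[0,-100,-80],"dr":[0,0,0]},
    {"claw":0.28,"linear":[0,-130,-100],"dr":[0,0,0]}
  ]
}}

```text
clock: 11.95
tool_pos: [533.3, 172.4, 119.9]
tool_rot: [0.699, 0.11, -0.105, -0.698]
wrist_force: [0.2, 0.8, 0.6]
finger_gap: 23.5
```

Run:
```python
from h import *
p=shot("wrist");cv2.imwrite("pics/w10.png",p["color"]);report(p,["plug_a"])
s=r.get_state();print(s["wrist_force"],s["tool_pos"],s["qpos"])
plan(-547,103,110,(.97,-.244))
```

```text
plug_a loc 0.78 [492. 302.  17.] [317.  41.]
plug_a mask 0.69 px 315 38 1488 xy [490.1 304.4] iou 0.94
plug_a mask 0.16 px 319 72 25304 xy [502.2 278.5] iou 0.05
[ 0.32916592 -0.66665368 -0.33803502] [533.63841599 172.5097555  118.79001652] [ 0.16401185  0.31084896 -0.12816119  1.12535894 -0.00167171  1.43102191]
now uv [-104.7    8.4] z 118.8 linear [ -74.5    9.5 -446.1] dr [0.002 0.201 0.006] push axis tool [ 0.2   -0.001  0.98 ]
```

View pics/w10.png

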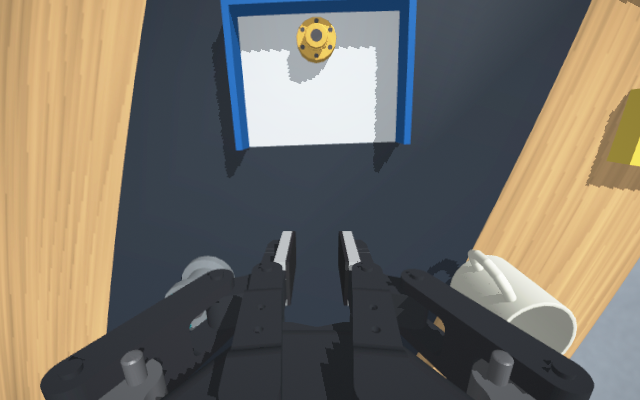

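Call:
{"op": "move_arm", "data": {
  "series": [
    {"claw":0.28,"linear":[-10,0,-55],"dr":[0,0.05,0.005]},
    {"claw":0.28,"linear":[-20,0,-115],"dr":[0,0.1,0.005]},
    {"claw":0.28,"linear":[-30,0,-175],"dr":[0,0.2,0.005]},
    {"claw":0.28,"linear":[-40,0,-235],"dr":[0,0.2,0.005]},
    {"claw":0.28,"linear":[-50,0,-295],"dr":[0,0.2,0.005]},
    {"claw":0.28,"linear":[-60,0,-355],"dr":[0,0.2,0.005]},
    {"claw":0.28,"linear":[-70,0,-412],"dr":[0,0.2,0.005]},
    {"claw":0.28,"linear":[-74,0,-446],"dr":[0,0.2,0.005]}
  ]
}}

```text
clock: 13.1
tool_pos: [595.6, -277.8, 117.4]
tool_rot: [0.706, 0.036, -0.036, -0.706]
wrist_force: [0.3, 0.3, -0.5]
finger_gap: 23.9
```

Run:
```python
from h import *
p=shot("wrist");cv2.imwrite("pics/w11.png",p["color"]);report(p,["plug_a"])
plan(-547,103,-10,(.97,-.244))
```

```text
plug_a loc 0.75 [ 589. -232.   16.] [316. 143.]
plug_a loc 0.63 [ 467. -161.   17.] [189.  50.]
plug_a mask 0.9 px 188 52 1506 xy [ 463.9 -161.9] iou 0.9
plug_a mask 0.71 px 318 140 1115 xy [ 591.2 -229.3] iou 0.95
now uv [-547.8  103.8] z 117.2 linear [  0.7 127.2   1. ] dr [-0.    -0.001 -0.001] push axis tool [-0.001  0.     1.   ]
```

View pics/w11.png

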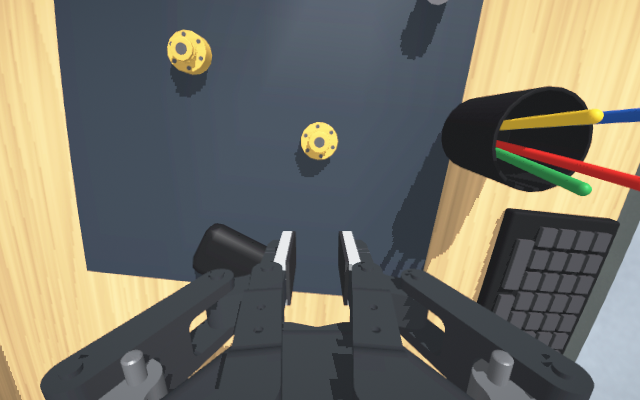

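Run:
```python
from h import *
p=shot("wrist");s=p["state"];M=R.from_quat(s["tool_rot"]).as_matrix()
for d in spotter.cut_out(p,"mouse")[:2]:
    ys,xs=np.nonzero(d["mask"]);print(d["conf"],len(xs))
    for z in(0,25):
        t=(unproj(p,np.c_[xs,ys],z)-s["tool_pos"])@M
        print(z,"x",t[:,0].min().round(),t[:,0].max().round(),"z",t[:,2].min().round(),t[:,2].max().round())
p=shot("side");cv2.imwrite("pics/s11.png",cv2.resize(p["color"][90:230,220:420],None,fx=4,fy=4,interpolation=cv2.INTER_CUBIC))
for d in spotter.cut_out(p,"mouse")[:2]:
    ys,xs=np.nonzero(d["mask"]);print(d["conf"],len(xs))
    for z in(0,25):
        t=(unproj(p,np.c_[xs,ys],z)-s["tool_pos"])@M
        print(z,"x",t[:,0].min().round(),t[:,0].max().round(),"z",t[:,2].min().round(),t[:,2].max().round())
```

```text
0.79 2586
0 x -146.0 -61.0 z -110.0 -45.0
25 x -134.0 -56.0 z -95.0 -35.0
0.84 633
0 x -129.0 -21.0 z -163.0 -53.0
25 x -132.0 -27.0 z -127.0 -21.0
0.28 2013
0 x 169.0 307.0 z 254.0 413.0
25 x 157.0 290.0 z 276.0 429.0
```

View pics/s11.png

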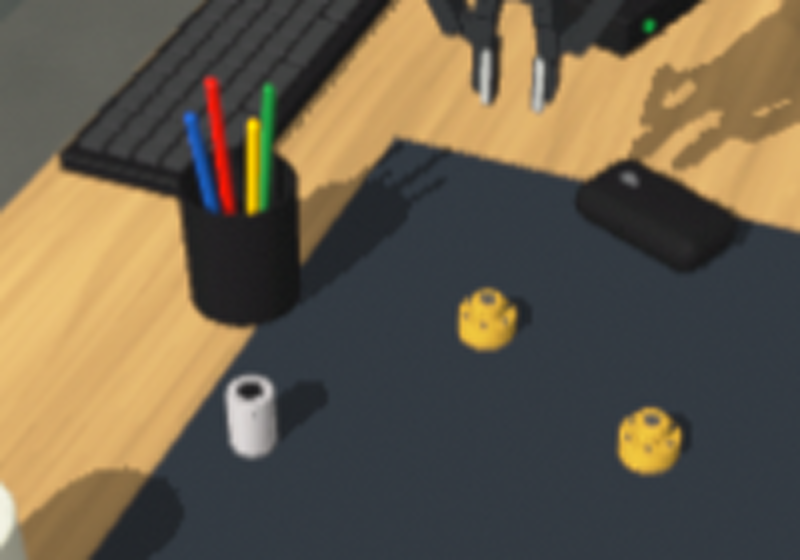

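Call:
{"op": "move_arm", "data": {
  "series": [
    {"claw":0.28,"linear":[0,40,0],"dr":[0,0,0]},
    {"claw":0.28,"linear":[0,80,0],"dr":[0,0,0]},
    {"claw":0.28,"linear":[0,115,0],"dr":[0,0,0]},
    {"claw":0.28,"linear":[0,125,0],"dr":[0,0,0]},
    {"claw":0.28,"linear":[0,129,0],"dr":[0,0,0]},
    {"claw":0.28,"linear":[0,130,2],"dr":[0,0,0]}
  ]
}}

```text
clock: 14.2
tool_pos: [596.8, -272.1, -9.6]
tool_rot: [0.707, 0.038, -0.036, -0.705]
wrist_force: [-0.1, -0.4, -0.1]
finger_gap: 23.7
```

Run:
```python
from h import *
p=shot("wrist");cv2.imwrite("pics/w12.png",p["color"]);report(p,["plug_a"])
plan(-30,-27,-13,(.97,-.244))
```

```text
plug_a loc 0.78 [ 591. -230.   12.] [316. 171.]
plug_a loc 0.62 [ 470. -167.   17.] [73. 15.]
plug_a mask 0.8 px 317 169 3533 xy [ 591.3 -229.4] iou 0.92
plug_a mask 0.79 px 78 21 3698 xy [ 464.4 -161.4] iou 0.95
now uv [-544.1  101.3] z -9.7 linear [3.000e-01 2.200e+00 5.298e+02] dr [0.002 0.002 0.002] push axis tool [ 0.002 -0.002  1.   ]
```

View pics/w12.png

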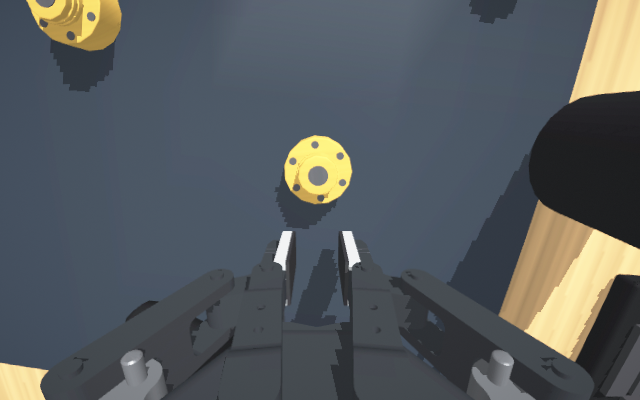

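Call:
{"op": "move_arm", "data": {
  "series": [
    {"claw":0.28,"linear":[0,2,8],"dr":[0,0,0]},
    {"claw":0.28,"linear":[0,3,18],"dr":[0,0,0]},
    {"claw":0.28,"linear":[0,3,30],"dr":[0,0,0]},
    {"claw":0.28,"linear":[0,3,46],"dr":[0,0,0]},
    {"claw":0.28,"linear":[0,3,64],"dr":[0,0,0]},
    {"claw":0.28,"linear":[0,3,84],"dr":[0,0,0]},
    {"claw":0.28,"linear":[0,3,104],"dr":[0,0,0]},
    {"claw":0.28,"linear":[0,3,120],"dr":[0,0,0]}
  ]
}}

```text
clock: 15.35
tool_pos: [583.9, -151.2, -12.9]
tool_rot: [0.707, 0.038, -0.037, -0.705]
wrist_force: [0.5, -0.9, 0.4]
finger_gap: 23.8
```

Run:
```python
from h import *
p=shot("wrist");cv2.imwrite("pics/w13.png",p["color"]);report(p,["plug_a"])
print(r.get_state()["wrist_force"])
plan(-36,-26,-13,(.97,-.244))
```

```text
plug_a loc 0.82 [ 469. -155.   20.] [108. 236.]
plug_a loc 0.62 [ 577. -127.   15.] [312. 205.]
plug_a mask 0.97 px 113 238 3721 xy [ 464.6 -161.2] iou 0.9
plug_a mask 0.72 px 316 205 3617 xy [ 580. -128.] iou 0.95
[0.2018242  0.66145211 0.59778592]
now uv [-426.6   72. ] z -12.9 linear [  1.3  -0.7 402.7] dr [0.002 0.004 0.002] push axis tool [ 0.004 -0.002  1.   ]
```

View pics/w13.png

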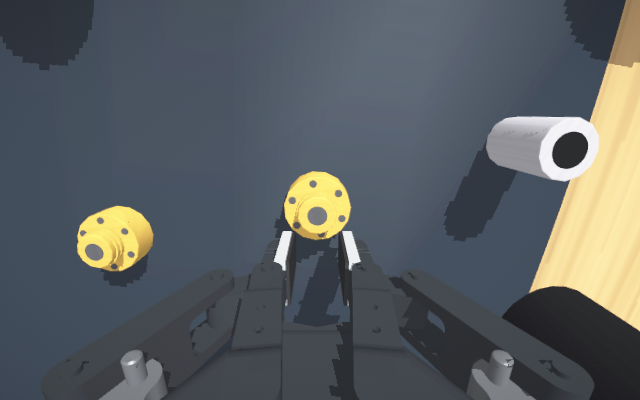

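Call:
{"op": "move_arm", "data": {
  "series": [
    {"claw":0.28,"linear":[0,0,14],"dr":[0,0,0]},
    {"claw":0.28,"linear":[0,0,32],"dr":[0,0,0]},
    {"claw":0.28,"linear":[0,0,52],"dr":[0,0,0]},
    {"claw":0.28,"linear":[0,0,72],"dr":[0,0,0]},
    {"claw":0.28,"linear":[0,0,92],"dr":[0,0,0]},
    {"claw":0.28,"linear":[0,0,112],"dr":[0,0,0]},
    {"claw":0.28,"linear":[1,0,132],"dr":[0,0,0]},
    {"claw":0.28,"linear":[1,0,146],"dr":[0,0,0]}
  ]
}}

```text
clock: 16.5
tool_pos: [569.4, -5.0, -13.1]
tool_rot: [0.707, 0.039, -0.037, -0.705]
wrist_force: [0.1, -0.6, 1.2]
finger_gap: 23.7
```

Run:
```python
from h import *
p=shot("wrist");cv2.imwrite("pics/w14.png",p["color"]);report(p,["plug_a"])
print(r.get_state()["wrist_force"])
plan(-36,-26,-13,(.97,-.244))
```

```text
plug_a loc 0.76 [565.  19.  18.] [316. 208.]
plug_a mask 0.67 px 316 205 3600 xy [565.5  18.3] iou 0.94
[-0.47671261 -0.27791003  0.35941822]
now uv [-284.3   35.8] z -13.2 linear [  0.7  -0.7 255.9] dr [0.002 0.005 0.002] push axis tool [ 0.005 -0.002  1.   ]
```

View pics/w14.png

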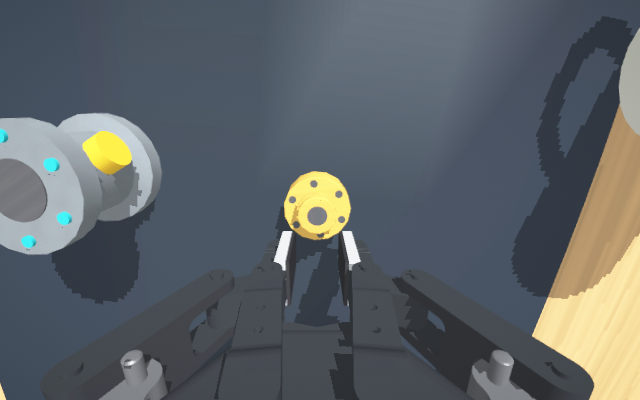

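Call:
{"op": "move_arm", "data": {
  "series": [
    {"claw":0.28,"linear":[0,0,14],"dr":[0,0,0]},
    {"claw":0.28,"linear":[0,0,32],"dr":[0,0,0]},
    {"claw":0.28,"linear":[0,0,50],"dr":[0,0,0]},
    {"claw":0.28,"linear":[0,0,70],"dr":[0,0,0]},
    {"claw":0.28,"linear":[0,0,90],"dr":[0,0,0]},
    {"claw":0.28,"linear":[1,0,110],"dr":[0,0,0]},
    {"claw":0.28,"linear":[1,0,130],"dr":[0,0,0]},
    {"claw":0.28,"linear":[1,0,144],"dr":[0,0,0]}
  ]
}}

```text
clock: 17.65
tool_pos: [554.5, 139.2, -13.5]
tool_rot: [0.707, 0.039, -0.038, -0.706]
wrist_force: [-0.3, -0.6, -0.4]
finger_gap: 23.7
```

Run:
```python
from h import *
p=shot("wrist");cv2.imwrite("pics/w15.png",p["color"]);report(p,["plug_a"])
print(r.get_state()["wrist_force"])
plan(-36,-26,-13,(.97,-.244))
```

```text
plug_a loc 0.83 [548. 163.  13.] [312. 206.]
plug_a mask 0.64 px 316 205 3529 xy [550.6 162.5] iou 0.91
[ 0.21743365  0.01106579 -0.10674309]
now uv [-143.9    0.3] z -13.6 linear [-1.000e-01 -7.000e-01  1.111e+02] dr [0.002 0.006 0.002] push axis tool [ 0.006 -0.002  1.   ]
```

View pics/w15.png

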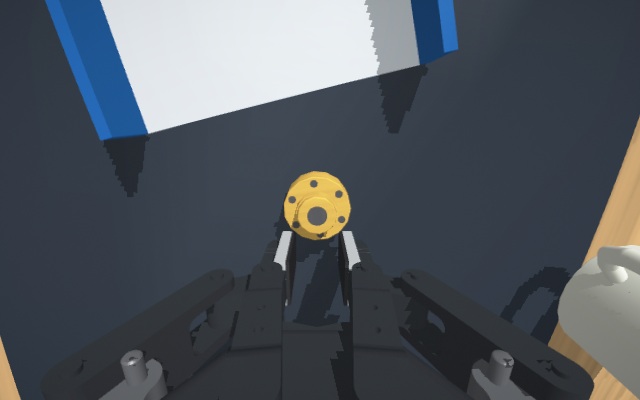

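Call:
{"op": "move_arm", "data": {
  "series": [
    {"claw":0.28,"linear":[0,0,14],"dr":[0,0,0]},
    {"claw":0.28,"linear":[0,0,30],"dr":[0,0,0]},
    {"claw":0.28,"linear":[0,0,46],"dr":[0,0,0]},
    {"claw":0.28,"linear":[0,0,62],"dr":[0,0,0]},
    {"claw":0.28,"linear":[0,0,78],"dr":[0,0,0]},
    {"claw":0.28,"linear":[0,0,92],"dr":[0,0,0]},
    {"claw":0.28,"linear":[0,0,106],"dr":[0,0,0]},
    {"claw":0.28,"linear":[0,0,115],"dr":[0,0,0]}
  ]
}}

```text
clock: 18.8
tool_pos: [542.0, 253.7, -13.8]
tool_rot: [0.707, 0.039, -0.038, -0.706]
wrist_force: [-0.3, -0.9, -0.5]
finger_gap: 23.8
```

Call:
{"op": "move_arm", "data": {
  "series": [
    {"claw":0.28,"linear":[0,0,1],"dr":[0,0,0]},
    {"claw":0.28,"linear":[0,0,-15],"dr":[0,0,0]},
    {"claw":0.28,"linear":[0,-5,-50],"dr":[0,0,0]},
    {"claw":0.28,"linear":[0,-50,-70],"dr":[0,0,0]},
    {"claw":0.28,"linear":[0,-100,-90],"dr":[0,0,0]},
    {"claw":0.28,"linear":[0,-130,-110],"dr":[0,0,0]}
  ]
}}

```text
clock: 19.55
tool_pos: [554.4, 142.4, 118.9]
tool_rot: [0.707, 0.04, -0.037, -0.706]
wrist_force: [-0.0, -0.7, 0.2]
finger_gap: 23.9
```

Run:
```python
from h import *
p=shot("wrist");cv2.imwrite("pics/w16.png",p["color"]);report(p,["plug_a"])
s=r.get_state();print(s["wrist_force"],s["qpos"])
A=w2uv((464.2,-161.2));print(A)
t=np.array([-335,40]);d=(t-A)/np.linalg.norm(t-A);print(d,A-50*d)
plan(*(A-50*d),115,d)
```

```text
plug_a loc 0.79 [535. 271.  15.] [312.  49.]
plug_a loc 0.59 [493. 301.  18.] [267.   5.]
plug_a loc 0.37 [443.  48.  10.] [209. 259.]
plug_a mask 0.77 px 266 12 1020 xy [490.6 304.6] iou 0.95
plug_a mask 0.75 px 315 41 1462 xy [537.4 278.2] iou 0.93
[-0.38414962  0.14453264  0.0225996 ] [ 0.10608054  0.33153653 -0.09937632  1.13477324 -0.00167369  1.56978281]
[-394.54657053  187.83038541]
[ 0.37363123 -0.92757733] [-413.22813209  234.20925191]
now uv [-140.1   -1.2] z 118.0 linear [-163.     2.7 -321.6] dr [-0.001  0.946  0.006] push axis tool [0.811 0.003 0.585]
```

View pics/w16.png

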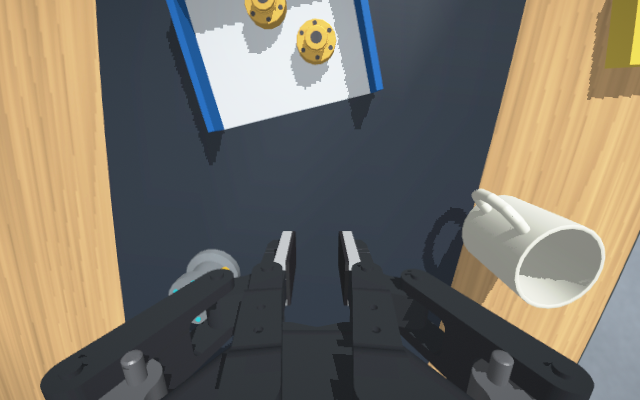

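Call:
{"op": "move_arm", "data": {
  "series": [
    {"claw":0.28,"linear":[-28,0,-54],"dr":[0,0.16,0]},
    {"claw":0.28,"linear":[-55,0,-108],"dr":[0,0.33,0]},
    {"claw":0.28,"linear":[-82,0,-160],"dr":[0,0.5,0]},
    {"claw":0.28,"linear":[-109,0,-214],"dr":[0,0.67,0]},
    {"claw":0.28,"linear":[-136,0,-268],"dr":[0,0.84,0]},
    {"claw":0.28,"linear":[-163,0,-320],"dr":[0,0.98,0]},
    {"claw":0.28,"linear":[-163,0,-320],"dr":[0,0.98,0]},
    {"claw":0.28,"linear":[-163,0,-320],"dr":[0,0.98,0]}
  ]
}}

```text
clock: 20.7
tool_pos: [426.2, -192.7, 116.7]
tool_rot: [-0.64, 0.298, -0.3, 0.641]
wrist_force: [0.2, 0.5, 0.5]
finger_gap: 24.0
```

Run:
```python
from h import *
p=shot("wrist");cv2.imwrite("pics/w17.png",p["color"]);report(p,["plug_a"])
s=r.get_state();print(s["wrist_force"],s["qpos"])
A=w2uv((464.2,-161.2));d=np.array([.341,-.940])
plan(*(A-48*d),-10,d)
```

```text
plug_a loc 0.7 [ 464. -158.   19.] [314. 137.]
plug_a mask 0.66 px 317 138 1084 xy [ 464.2 -161.1] iou 0.92
[0.8785208  0.62656175 0.08653345] [-0.60311654  0.16258916 -0.3355047   1.06850287  0.00226156  1.83813476]
now uv [-410.5  233.2] z 117.3 linear [  0.  127.3  -0.3] dr [-0.003  0.003  0.003] push axis tool [0.003 0.003 1.   ]
```

View pics/w17.png

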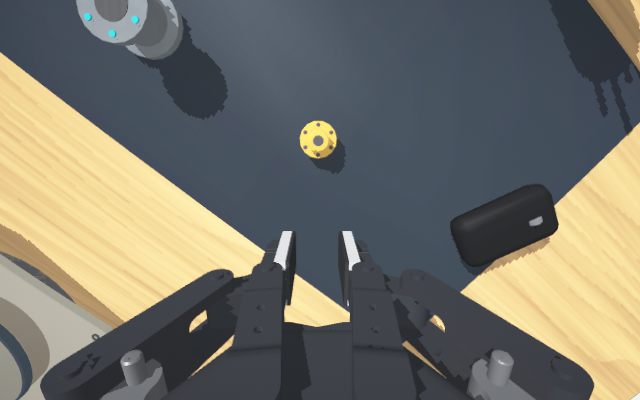

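Call:
{"op": "move_arm", "data": {
  "series": [
    {"claw":0.28,"linear":[0,40,0],"dr":[0,0,0]},
    {"claw":0.28,"linear":[0,80,0],"dr":[0,0,0]},
    {"claw":0.28,"linear":[0,115,0],"dr":[0,0,0]},
    {"claw":0.28,"linear":[0,125,0],"dr":[0,0,0]},
    {"claw":0.28,"linear":[0,129,0],"dr":[0,0,0]},
    {"claw":0.28,"linear":[0,129,0],"dr":[0,0,0]}
  ]
}}

```text
clock: 21.6
tool_pos: [428.3, -191.9, -10.9]
tool_rot: [-0.641, 0.296, -0.3, 0.642]
wrist_force: [-0.7, -0.5, -0.1]
finger_gap: 23.9
```

Run:
```python
from h import *
p=shot("wrist");cv2.imwrite("pics/w18.png",p["color"]);report(p,["plug_a"])
s=r.get_state();print(s["wrist_force"])
d=np.array([.341,-.940])
plan(*(np.array([-330,10])-24.4*d),-13,d)
```

```text
plug_a loc 0.84 [ 466. -159.   18.] [317. 157.]
plug_a mask 0.65 px 317 159 3652 xy [ 464.3 -161.2] iou 0.92
[ 0.4142566   0.31243127 -0.08001512]
now uv [-411.3  232.2] z -10.8 linear [  0.    3.  212.2] dr [-0.004  0.003  0.005] push axis tool [0.003 0.004 1.   ]
```

View pics/w18.png

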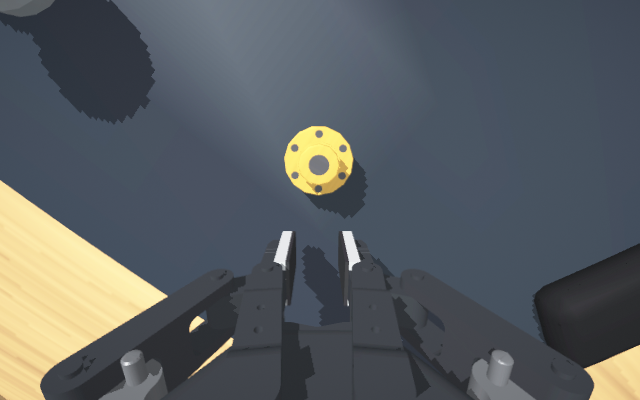

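Call:
{"op": "move_arm", "data": {
  "series": [
    {"claw":0.28,"linear":[0,1,8],"dr":[0,0,0.003]},
    {"claw":0.28,"linear":[0,2,18],"dr":[0,0,0.003]},
    {"claw":0.28,"linear":[0,2,30],"dr":[0,0,0.003]},
    {"claw":0.28,"linear":[0,2,44],"dr":[0,0,0.003]},
    {"claw":0.28,"linear":[0,2,60],"dr":[0,0,0.003]},
    {"claw":0.28,"linear":[0,2,78],"dr":[0,0,0.003]},
    {"claw":0.28,"linear":[0,2,96],"dr":[0,0,0.003]},
    {"claw":0.28,"linear":[0,2,110],"dr":[0,0,0.003]}
  ]
}}

```text
clock: 22.75
tool_pos: [513.3, -120.3, -12.4]
tool_rot: [-0.64, 0.297, -0.299, 0.642]
wrist_force: [-0.9, -0.9, -0.8]
finger_gap: 23.9
```

Run:
```python
from h import *
p=shot("wrist");cv2.imwrite("pics/w19.png",p["color"]);report(p,["plug_a"])
s=r.get_state();print(s["wrist_force"])
d=np.array([.341,-.940])
plan(*(np.array([-330,10])-24.4*d),-13,d)
```

```text
plug_a loc 0.62 [ 532. -100.   19.] [312. 201.]
plug_a mask 0.62 px 316 205 3417 xy [ 529.5 -105.5] iou 0.9
[0.17147756 0.18846615 0.98451562]
now uv [-373.1  128.3] z -12.5 linear [  0.3   0.9 101.5] dr [-0.004  0.005  0.002] push axis tool [0.005 0.004 1.   ]
```

View pics/w19.png

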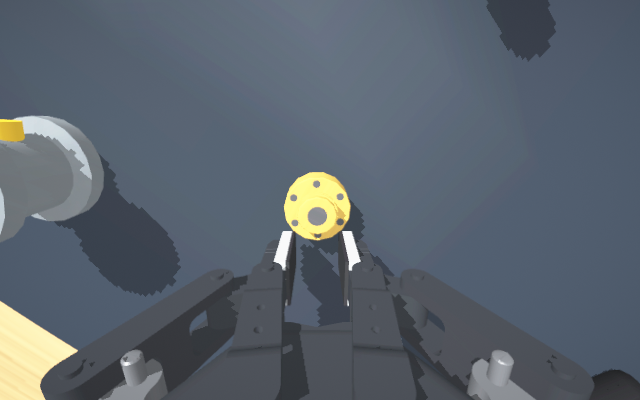

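Call:
{"op": "move_arm", "data": {
  "series": [
    {"claw":0.28,"linear":[0,0,14],"dr":[0,0,0]},
    {"claw":0.28,"linear":[0,0,30],"dr":[0,0,0]},
    {"claw":0.28,"linear":[0,0,48],"dr":[0,0,0]},
    {"claw":0.28,"linear":[0,0,66],"dr":[0,0,0]},
    {"claw":0.28,"linear":[0,0,82],"dr":[0,0,0]},
    {"claw":0.28,"linear":[0,0,94],"dr":[0,0,0]},
    {"claw":0.28,"linear":[0,0,101],"dr":[0,0,0]},
    {"claw":0.28,"linear":[0,0,101],"dr":[0,0,0]}
  ]
}}

```text
clock: 23.9
tool_pos: [590.2, -55.1, -12.2]
tool_rot: [-0.641, 0.296, -0.299, 0.642]
wrist_force: [0.4, 0.0, 0.7]
finger_gap: 24.4
```

Call:
{"op": "move_arm", "data": {
  "series": [
    {"claw":0.28,"linear":[0,0,-15],"dr":[0,0,0]},
    {"claw":0.28,"linear":[0,0,-50],"dr":[0,0,0]},
    {"claw":0.28,"linear":[0,-50,-60],"dr":[0,0,0]},
    {"claw":0.28,"linear":[0,-100,-60],"dr":[0,0,0]},
    {"claw":0.28,"linear":[0,-125,-60],"dr":[0,0,0]}
  ]
}}

```text
clock: 24.52
tool_pos: [543.5, -95.3, 115.5]
tool_rot: [-0.64, 0.296, -0.3, 0.642]
wrist_force: [0.5, -0.2, 0.2]
finger_gap: 23.9
```

Run:
```python
from h import *
p=shot("wrist");cv2.imwrite("pics/w20.png",p["color"]);report(p,["plug_a"])
s=r.get_state();print(s["wrist_force"],s["qpos"])
A=np.array([-330,10]);t=np.array([-8,36]);d=(t-A)/np.linalg.norm(t-A);print(d)
plan(*(A-48*d),112,d)
```

```text
plug_a loc 0.86 [605. -37.  21.] [311. 100.]
plug_a loc 0.46 [450.  25.  52.] [144. 193.]
plug_a mask 0.87 px 315 100 1170 xy [606.7 -39.7] iou 0.89
[-0.42700123 -0.60083933 -0.15004269] [-0.32627576  0.29934903 -0.15870657  1.10644281  0.00226738  2.11398373]
[0.99675595 0.0804834 ]
now uv [-359.5   90.5] z 113.7 linear [46.3  2.3 72.8] dr [-0.002 -1.299  0.007] push axis tool [-0.963 -0.003  0.268]
```

View pics/w20.png

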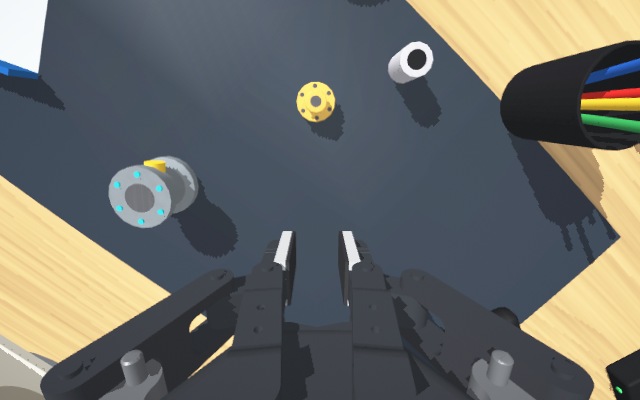

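Run:
```python
from h import *
A=np.array([-329.2,12.3]);d=np.array([.85,-.53]);d/=np.linalg.norm(d)
plan(*(A-47*d),112,d)
```

```text
now uv [-359.5   90.5] z 113.7 linear [27.4  2.1 46.7] dr [-0.004 -0.661  0.006] push axis tool [-0.614  0.002  0.789]
```

Call:
{"op": "move_arm", "data": {
  "series": [
    {"claw":0.28,"linear":[7,0,12],"dr":[0,-0.17,0.006]},
    {"claw":0.28,"linear":[14,0,24],"dr":[0,-0.34,0.006]},
    {"claw":0.28,"linear":[21,0,36],"dr":[0,-0.5,0.006]},
    {"claw":0.28,"linear":[27,0,46],"dr":[0,-0.66,0.006]},
    {"claw":0.28,"linear":[27,20,46],"dr":[0,-0.66,0.006]},
    {"claw":0.28,"linear":[27,50,46],"dr":[0,-0.66,0.006]},
    {"claw":0.28,"linear":[27,60,46],"dr":[0,-0.66,0.006]}
  ]
}}

```text
clock: 25.55
tool_pos: [594.4, -85.8, 51.1]
tool_rot: [-0.702, 0.075, -0.073, 0.705]
wrist_force: [0.4, 0.3, -0.6]
finger_gap: 24.1
```

Run:
```python
from h import *
p=shot("wrist");cv2.imwrite("pics/w21.png",p["color"]);report(p,["plug_a","bush"])
A=np.array([-329.2,12.3]);d=np.array([.85,-.53]);d/=np.linalg.norm(d)
plan(*(A-47*d),-10,d)
```

```text
plug_a loc 0.65 [605. -39.  18.] [320. 149.]
plug_a mask 0.68 px 321 148 1858 xy [606.7 -39.5] iou 0.93
bush loc 0.63 [681. -74.  43.] [443. 182.]
bush mask 0.95 px 438 185 1978 xy [684.4 -81.7] iou 0.91
now uv [-369.4   37.4] z 54.8 linear [-0.1 64.8  0.2] dr [-0.003 -0.001  0.002] push axis tool [-0.001  0.003  1.   ]
```

View pics/w21.png

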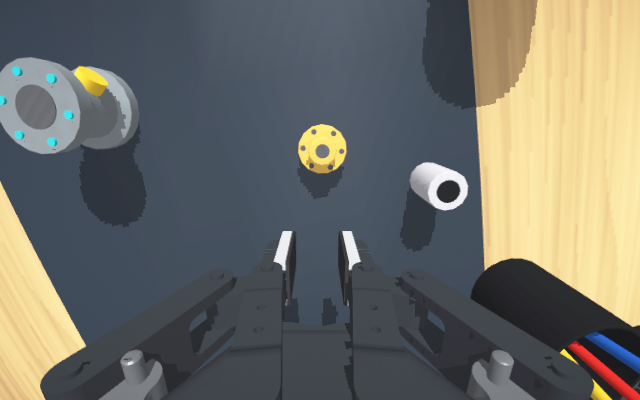

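Call:
{"op": "move_arm", "data": {
  "series": [
    {"claw":0.28,"linear":[0,30,0],"dr":[0,0,0]},
    {"claw":0.28,"linear":[0,52,0],"dr":[0,0,0]},
    {"claw":0.28,"linear":[0,60,0],"dr":[0,0,0]},
    {"claw":0.28,"linear":[0,63,0],"dr":[0,0,0]},
    {"claw":0.28,"linear":[0,63,0],"dr":[0,0,0]}
  ]
}}

```text
clock: 26.42
tool_pos: [597.6, -86.1, -7.4]
tool_rot: [-0.702, 0.073, -0.075, 0.704]
wrist_force: [-0.1, -0.1, -0.4]
finger_gap: 23.7
```

Run:
```python
from h import *
p=shot("wrist");cv2.imwrite("pics/w22.png",p["color"]);report(p,["plug_a","bush"])
A=np.array([-329.2,12.3]);d=np.array([.85,-.53]);d/=np.linalg.norm(d)
print(r.get_state()["wrist_force"])
plan(*(A+35*d),-13,d)
```

```text
plug_a loc 0.72 [607. -40.  18.] [318. 161.]
plug_a mask 0.98 px 317 159 3580 xy [606.6 -39.5] iou 0.95
bush loc 0.82 [676. -73.  40.] [479. 208.]
bush mask 0.83 px 478 211 4230 xy [683.8 -81.7] iou 0.92
[ 0.18188615  0.42151966 -0.79749268]
now uv [-369.5   37. ] z -7.6 linear [-0.5  5.6 82.2] dr [-0.003 -0.001  0.003] push axis tool [-0.001  0.003  1.   ]
```

View pics/w22.png

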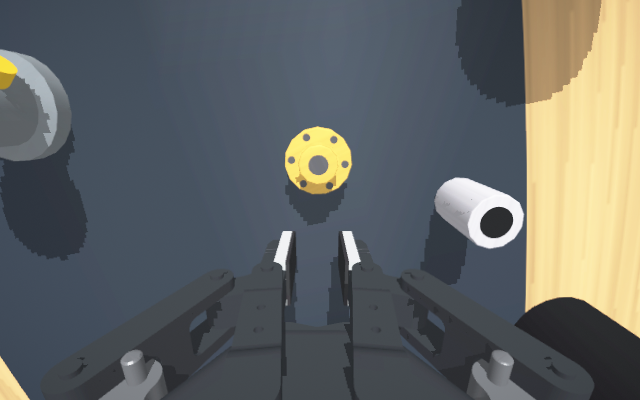

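Call:
{"op": "move_arm", "data": {
  "series": [
    {"claw":0.28,"linear":[0,3,5],"dr":[0,0,0]},
    {"claw":0.28,"linear":[0,5,12],"dr":[0,0,0]},
    {"claw":0.28,"linear":[0,5,22],"dr":[0,0,0]},
    {"claw":0.28,"linear":[0,5,34],"dr":[0,0,0]},
    {"claw":0.28,"linear":[0,5,48],"dr":[0,0,0]},
    {"claw":0.28,"linear":[0,5,62],"dr":[0,0,0]},
    {"claw":0.28,"linear":[0,5,74],"dr":[0,0,0]},
    {"claw":0.28,"linear":[0,5,82],"dr":[0,0,0]}
  ]
}}

```text
clock: 27.68
tool_pos: [614.6, -4.9, -12.4]
tool_rot: [-0.702, 0.073, -0.075, 0.704]
wrist_force: [0.3, -1.0, 0.8]
finger_gap: 23.9
```

Call:
{"op": "move_arm", "data": {
  "series": [
    {"claw":0.28,"linear":[0,0,0],"dr":[0,0,0]},
    {"claw":0.28,"linear":[0,0,-20],"dr":[0,0,0]},
    {"claw":0.28,"linear":[0,-50,-25],"dr":[0,0,0]},
    {"claw":0.28,"linear":[0,-100,-30],"dr":[0,0,0]},
    {"claw":0.28,"linear":[0,-110,-30],"dr":[0,0,0]}
  ]
}}

```text
clock: 28.3
tool_pos: [609.3, -36.6, 101.1]
tool_rot: [-0.702, 0.071, -0.077, 0.704]
wrist_force: [0.3, -0.6, -0.3]
finger_gap: 23.7
```

Run:
```python
from h import *
p=shot("wrist");cv2.imwrite("pics/w23.png",p["color"]);report(p,["plug_a"])
s=r.get_state();print(s["wrist_force"],s["qpos"])
A=np.array([-279,-19]);t=np.array([-8,36]);d=(t-A)/np.linalg.norm(t-A);print(d)
plan(*(A-48*d),90,d)
```

```text
plug_a loc 0.57 [618.  22.  19.] [313. 130.]
plug_a mask 0.89 px 314 133 1246 xy [618.2  18.3] iou 0.93
[ 0.91325902  0.00164259 -0.36916985] [-0.19752926  0.4035334  -0.04259058  1.12184528  0.0032062   1.58317878]
[0.98002037 0.19889712]
now uv [-325.4    9.9] z 97.2 linear [32.9  7.4 19.8] dr [-0.002 -0.759  0.004] push axis tool [-0.688  0.     0.725]
```

View pics/w23.png

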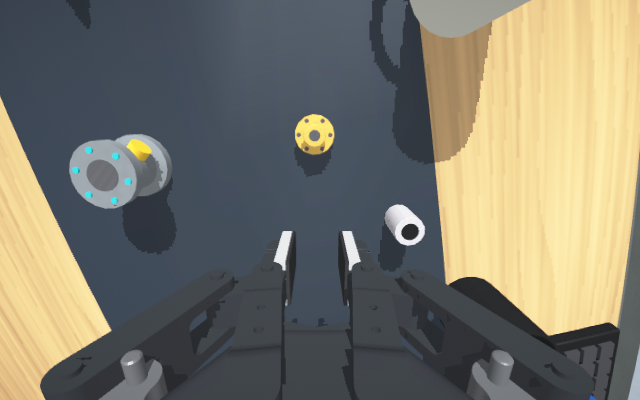

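Call:
{"op": "move_arm", "data": {
  "series": [
    {"claw":0.28,"linear":[8,0,5],"dr":[0,-0.17,0.003]},
    {"claw":0.28,"linear":[16,0,10],"dr":[0,-0.34,0.003]},
    {"claw":0.28,"linear":[24,0,15],"dr":[0,-0.51,0.003]},
    {"claw":0.28,"linear":[33,0,20],"dr":[0,-0.68,0.003]},
    {"claw":0.28,"linear":[33,20,20],"dr":[0,-0.76,0.003]},
    {"claw":0.28,"linear":[33,50,20],"dr":[0,-0.76,0.003]},
    {"claw":0.28,"linear":[33,70,20],"dr":[0,-0.76,0.003]},
    {"claw":0.28,"linear":[33,80,20],"dr":[0,-0.76,0.003]}
  ]
}}

```text
clock: 29.45
tool_pos: [642.7, -22.4, 14.3]
tool_rot: [-0.679, -0.191, 0.193, 0.682]
wrist_force: [0.2, 0.5, 1.1]
finger_gap: 23.6
```

Run:
```python
from h import *
p=shot("wrist");cv2.imwrite("pics/w24.png",p["color"]);report(p,["plug_a"])
s=r.get_state();print(s["wrist_force"],s["qpos"])
A=np.array([-278.6,-18.3]);t=np.array([-8,36]);d=(t-A)/np.linalg.norm(t-A)
plan(*(A-46*d),-13,d)
```

```text
plug_a loc 0.96 [616.  18.  20.] [315. 156.]
plug_a mask 0.76 px 318 155 2674 xy [617.9  18.3] iou 0.92
[0.86160421 0.27815165 0.37607093] [-0.16611635  0.52103279 -0.06385435  0.98745849  0.00209424  0.85468382]
now uv [-325.7  -28.5] z 16.5 linear [-0.7 29.5  2.1] dr [-0.003  0.003  0.   ] push axis tool [0.003 0.003 1.   ]
```

View pics/w24.png

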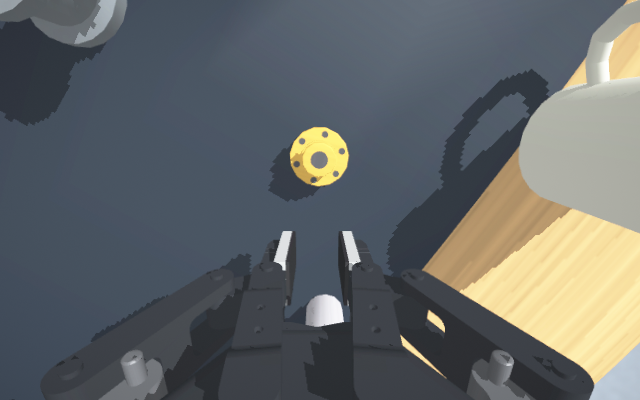

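Call:
{"op": "move_arm", "data": {
  "series": [
    {"claw":0.28,"linear":[0,15,1],"dr":[0,0,0]},
    {"claw":0.28,"linear":[0,24,2],"dr":[0,0,0]},
    {"claw":0.28,"linear":[0,28,2],"dr":[0,0,0]},
    {"claw":0.28,"linear":[0,29,2],"dr":[0,0,0]}
  ]
}}

```text
clock: 30.1
tool_pos: [642.8, -20.7, -12.7]
tool_rot: [-0.68, -0.192, 0.192, 0.681]
wrist_force: [-0.3, 0.5, 0.9]
finger_gap: 23.8
```

Run:
```python
from h import *
p=shot("wrist");report(p,["plug_a"])
s=r.get_state();print(s["wrist_force"])
A=np.array([-278.6,-18.3]);t=np.array([-8,36]);d=(t-A)/np.linalg.norm(t-A)
plan(*(t-24.4*d),-13,d)
```

```text
plug_a loc 0.77 [613.  24.  19.] [315. 152.]
plug_a mask 0.57 px 317 165 3805 xy [618.   18.2] iou 0.95
[ 0.55540935 -0.0857797  -0.42135484]
now uv [-323.8  -28.3] z -12.2 linear [-1.000e-01  1.400e+00  2.979e+02] dr [-0.002  0.003  0.001] push axis tool [0.003 0.002 1.   ]
```

Call:
{"op": "move_arm", "data": {
  "series": [
    {"claw":0.28,"linear":[0,1,10],"dr":[0,0,0]},
    {"claw":0.28,"linear":[0,1,20],"dr":[0,0,0]},
    {"claw":0.28,"linear":[0,1,32],"dr":[0,0,0]},
    {"claw":0.28,"linear":[0,1,48],"dr":[0,0,0]},
    {"claw":0.28,"linear":[0,1,66],"dr":[0,0,0]},
    {"claw":0.28,"linear":[0,1,84],"dr":[0,0,0]},
    {"claw":0.28,"linear":[0,1,102],"dr":[0,0,0]},
    {"claw":0.28,"linear":[0,1,116],"dr":[0,0,0]}
  ]
}}

```text
clock: 31.25
tool_pos: [581.7, 79.3, -12.9]
tool_rot: [-0.68, -0.192, 0.192, 0.681]
wrist_force: [1.1, -1.0, -0.6]
finger_gap: 24.1
```

Run:
```python
from h import *
p=shot("wrist");cv2.imwrite("pics/w25.png",p["color"]);report(p,["plug_a"])
s=r.get_state();print(s["wrist_force"])
A=np.array([-278.6,-18.3]);t=np.array([-8,36]);d=(t-A)/np.linalg.norm(t-A)
plan(*(t-24.4*d),-13,d)
```

```text
plug_a loc 0.66 [564. 105.  20.] [316. 198.]
plug_a mask 0.94 px 316 204 3512 xy [568.2  99.2] iou 0.92
[ 0.01418928 -0.03513886  0.18239342]
now uv [-209.3   -5.1] z -12.9 linear [1.00e-01 6.00e-01 1.81e+02] dr [-0.002  0.004  0.001] push axis tool [0.004 0.002 1.   ]
```

View pics/w25.png

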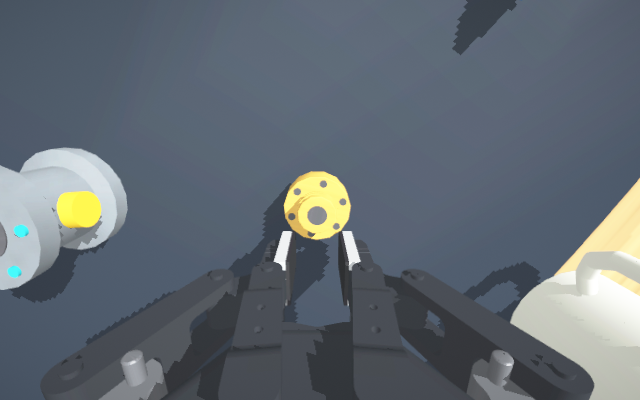

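Call:
{"op": "move_arm", "data": {
  "series": [
    {"claw":0.28,"linear":[0,0,14],"dr":[0,0,0]},
    {"claw":0.28,"linear":[0,0,28],"dr":[0,0,0]},
    {"claw":0.28,"linear":[0,0,42],"dr":[0,0,0]},
    {"claw":0.28,"linear":[0,0,56],"dr":[0,0,0]},
    {"claw":0.28,"linear":[0,0,70],"dr":[0,0,0]},
    {"claw":0.28,"linear":[0,0,82],"dr":[0,0,0]},
    {"claw":0.28,"linear":[0,0,92],"dr":[0,0,0]},
    {"claw":0.28,"linear":[0,0,100],"dr":[0,0,0]}
  ]
}}

```text
clock: 32.4
tool_pos: [529.4, 164.6, -12.6]
tool_rot: [-0.68, -0.192, 0.192, 0.681]
wrist_force: [0.6, -0.8, -0.7]
finger_gap: 24.0
```

Run:
```python
from h import *
p=shot("wrist");cv2.imwrite("pics/w26.png",p["color"]);report(p,["plug_a"])
s=r.get_state();print(s["wrist_force"])
A=np.array([-278.6,-18.3]);t=np.array([-8,36]);d=(t-A)/np.linalg.norm(t-A)
plan(*(t-24.4*d),-13,d)
```

```text
plug_a loc 0.92 [534. 273.  14.] [445.  77.]
plug_a loc 0.87 [497. 292.   9.] [403.  -4.]
plug_a loc 0.75 [513. 190.  17.] [318. 198.]
plug_a mask 0.85 px 454 71 5040 xy [537.5 278. ] iou 0.9
plug_a mask 0.77 px 316 205 3508 xy [516.  184.1] iou 0.92
plug_a mask 0.73 px 400 4 436 xy [490.8 304.4] iou 0.75
[-0.29422292 -0.40655582 -0.28844154]
now uv [-110.9   15. ] z -12.6 linear [ 0.1  0.6 80.6] dr [-0.003  0.005  0.001] push axis tool [0.005 0.003 1.   ]
```

View pics/w26.png

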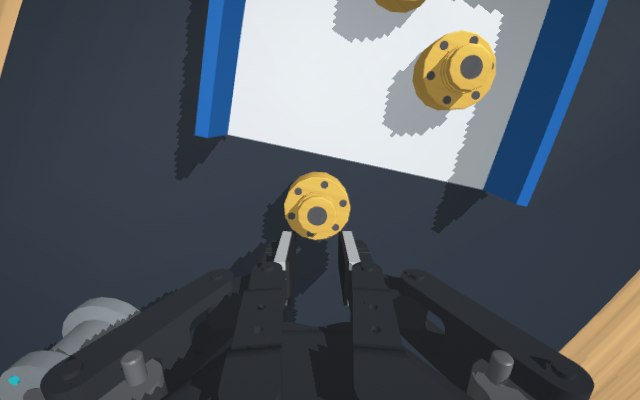

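Call:
{"op": "move_arm", "data": {
  "series": [
    {"claw":0.28,"linear":[0,0,12],"dr":[0,0,0]},
    {"claw":0.28,"linear":[0,0,25],"dr":[0,0,0]},
    {"claw":0.28,"linear":[0,0,38],"dr":[0,0,0]},
    {"claw":0.28,"linear":[0,0,50],"dr":[0,0,0]},
    {"claw":0.28,"linear":[0,0,62],"dr":[0,0,0]},
    {"claw":0.28,"linear":[0,0,72],"dr":[0,0,0]},
    {"claw":0.28,"linear":[0,0,80],"dr":[0,0,0]},
    {"claw":0.28,"linear":[0,0,82],"dr":[0,0,0]}
  ]
}}

```text
clock: 33.55
tool_pos: [486.3, 234.7, -12.4]
tool_rot: [-0.679, -0.193, 0.193, 0.681]
wrist_force: [-0.1, -0.8, 0.9]
finger_gap: 23.9
```

Call:
{"op": "move_arm", "data": {
  "series": [
    {"claw":0.28,"linear":[0,0,0],"dr":[0,0,0]},
    {"claw":0.28,"linear":[0,0,-15],"dr":[0,0,0]},
    {"claw":0.28,"linear":[0,-5,-50],"dr":[0,0,0]},
    {"claw":0.28,"linear":[0,-50,-60],"dr":[0,0,0]},
    {"claw":0.28,"linear":[0,-100,-70],"dr":[0,0,0]},
    {"claw":0.28,"linear":[0,-150,-80],"dr":[0,0,0]},
    {"claw":0.28,"linear":[0,-150,-80],"dr":[0,0,0]}
  ]
}}

```text
clock: 34.42
tool_pos: [531.2, 164.9, 141.2]
tool_rot: [-0.68, -0.195, 0.19, 0.681]
wrist_force: [0.0, 0.2, 0.5]
finger_gap: 24.2
```

Run:
```python
from h import *
import h
p=shot("wrist");cv2.imwrite("pics/w27.png",p["color"]);report(p,["plug_a"])
s=r.get_state();print(s["wrist_force"],s["tool_pos"])
for n in("side","scene"):
    p=shot(n);cv2.imwrite(f"pics/{n}27.png",p["color"]);print(n);report(p,["plug_a","housing","bush"])
for w in((490.6,304.6),(537.5,278)):print(w2uv(w))
```

```text
plug_a loc 0.84 [487. 303.  17.] [353.  43.]
plug_a loc 0.75 [474. 253.  21.] [315.  81.]
plug_a mask 0.96 px 355 45 1173 xy [490.3 303.9] iou 0.86
plug_a mask 0.74 px 313 80 1127 xy [472.8 253.7] iou 0.95
plug_a mask 0.71 px 379 94 1083 xy [537.3 278.2] iou 0.91
[0.99203413 0.64887071 0.85628245] [528.12664599 165.48768421 136.50038785]
side
plug_a loc 0.79 [488. 314.  17.] [287. 373.]
plug_a loc 0.72 [468. 258.  15.] [311. 350.]
plug_a mask 0.89 px 269 347 327 xy [539.7 279.7] iou 0.78
plug_a mask 0.76 px 309 348 385 xy [474.  254.7] iou 0.93
plug_a mask 0.63 px 287 369 369 xy [492.4 303.6] iou 0.82
housing mask 0.89 px 365 254 984 xy [446.8  26.5] iou 0.9
scene
plug_a loc 0.67 [474. 245.  15.] [332. 143.]
plug_a loc 0.41 [545. 272.  16.] [357. 145.]
plug_a mask 0.5 px 355 144 116 xy [535.5 281.6] iou 0.85
plug_a mask 0.45 px 345 136 70 xy [486.4 309.7] iou 0.53
housing loc 0.87 [451.   8.  38.] [282. 174.]
bush loc 0.74 [695. -91.  35.] [345. 228.]
bush mask 0.45 px 343 229 131 xy [688.  -80.8] iou 0.52
[34.10754032  3.6504374 ]
[ -6.93384792 -31.3177546 ]
```

View pics/w27.png

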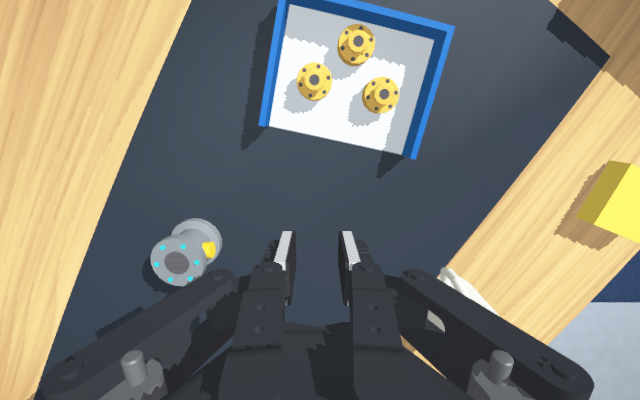

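View pics/side27.png

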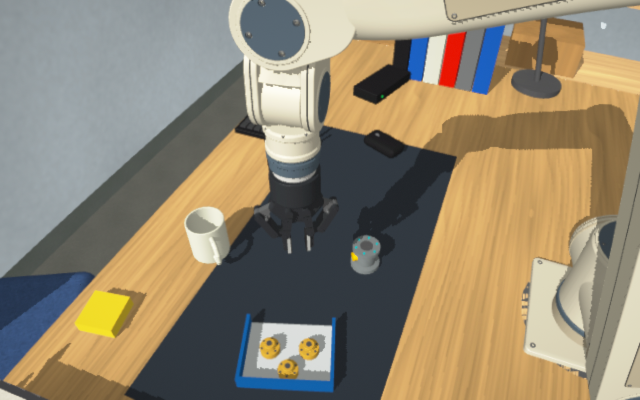

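All three plugs stand upright inside the tray, at side-camera pixels (269,347), (309,348) and (287,369). The housing at (365,254) is unmoved and the arm is clear.

Run:
```python
from h import *
s=r.get_state();print(s["clock"],s["tool_pos"],s["wrist_force"],w2uv((472.8,253.7)));r.hand_in()
```

```text
35.275 [528.36637818 166.2464195  137.41914336] [ 0.20385517 -0.11774111  0.11601988] [-7.6301505  37.79154407]
the job is handed in; nothing more can be done
```

I swept all three plugs into the tray and handed the job in at 35.3 s. The part-closed fingers, about 24 mm apart, held each plug as a fork while it slid. No plug was seen lifted or tipped.

**Plug positions:** the last pictures show all three standing upright in the tray. In the tray frame they are at about (34, 4), (-7, -31) and (-8, 38) mm, against limits of x -45 to 60 and y ±75. The wrist and side cameras agree to about 2–3 mm. The scene camera, whose view of the plugs was poor, gave two of them up to 7 mm off and did not give a mask for the third.

**Other objects:**
- **Housing:** it measured in the same place as at the start, within about 1 mm.
- **Bush:** it measured within about 3 mm of its start. The last scene-camera fit was poor, with the pen cup partly hiding it.
- **Mouse and mug:** they look unmoved in the last side picture, but I did not measure them again.
- **Pen cup:** the arm hid it in that picture. It was last seen in place during the pushes, and the arm never came near it.

**First push missed:** the fingertips sit well behind the stated TCP when part-closed, so they passed over the flange without moving the plug. I lowered the tool to about z = -13 mm for all later pushes. Wrist force read about 2 N or less after every move, so there was no sign of contact with the desk.

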